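# Right the toppled laundry canister and close it

### The job

The square ceramic canister from the laundry tray has been knocked over and lies on the counter with its lid off. Stand it upright on the floor of the tray, in the empty end, lowering it gently rather than dropping it, then put its lid back on fully seated. Leave the jug, box, spray bottle and brush where they are.

Things in the scene. Friction and masses are not known exactly. Their poses are not given: they have to be found in the camera images.
- canister: White ceramic canister, about 0.4 kg, lying on a flat side at the start. Square body 62 x 62 mm, 110 mm from foot to flat shoulder, then a round neck 50 mm outside, 127 mm in all; the neck's bore of 42 mm opens into the hollow inside. Origin: centre of the foot (underside). Own z: along its axis from foot to mouth, level at the start, up once it stands; x, y square to the flat sides.
- canister_mouth (a point): Centre of the canister's mouth, on its axis in the plane of the neck's rim, 127 mm from the foot. With the lid seated, the lid's flange rests on this rim and the lid's origin is 10 mm below this point (117 mm from the foot).
- lid: Black plastic push-in lid, 60 g, right way up on the counter. From below: plug 36 mm across, 10 mm deep, lower edge bevelled (3 mm play all round in the canister's neck); round flange 57 mm across, 8 mm thick; knob 22 mm across, narrower at its root, rising 25 mm above the flange. 43 mm high in all. Origin: centre of the plug's underside, z up.
- tray: Dark wooden tray that does not move, about 0.40 m long (own y) and 0.28 m wide (own x) at the top, with outward-sloping walls 52 mm high; flat inner floor 250 x 370 mm, 8 mm above the counter. Origin: under its centre at counter height. The jug and the white box stand in its +y half and middle; its -y end is empty.
- tray_free_end (a point): Middle of the empty end of the tray, on its inner floor: 105 mm from the tray's centre towards its own -y. Free floor there: about 85 mm to either side along the tray's x, 60 mm either way along its y.
- jug: Orange detergent jug with blue cap, 125 (tray x) x 72 mm, 242 mm high, standing in the tray's +y end; origin under its centre. Bystander.
- box: White open wooden box, 130 (tray x) x 85 mm, 42 mm high, standing near the middle of the tray; origin under its centre. Bystander.
- spray: White trigger spray bottle, 62 mm in diameter, 190 mm high, standing on the far part of the counter, to the right; origin under its centre. Bystander.
- brush: Wooden laundry brush, bristles down, 150 x 45 mm, 36 mm high, lying on the far part of the counter; origin under its centre. Bystander.
There are look-alikes about, which are no part of the job. Of the things that look like the lid, take the one that is farthest from the robot's base at the start. Leave any green look-alike of the canister alone.

How it is judged:
By the outcome, as a careful person would: the job done as asked, in the order asked, and still so for the second after the job is handed in, with the robot touching nothing.
It also fails if it takes over 64 s, if anything falls off the work surface, if the arm or the gripper's body presses on something with over 40 N, if the wrist force passes 120 N, or if a joint passes its speed limit or range.

### The arm

A 6-joint arm with a two-finger parallel gripper is mounted at the origin on the work surface. World frame = base frame: x ahead of the robot, y to its left, z up, the work surface at z = 0. Lengths are in m, angles in rad, forces in N, time in s.
With the tool pointing down it reaches from about 0.35 to 0.975 m from the base axis. Payload 4.9 kg.
Tool frame: the origin (TCP) lies at the very end of the fingers, on their centre line; the grasp point (between the pads) lies 19 mm behind it; z points along the fingers, y is the line along which they close (so a half turn about z gives the same grasp; the last joint's range is limited). The gripper opens to 85 mm and grips with 20 to 120 N. Pads are 22 mm wide; open, the fingers measure 114 mm over their backs; the gripper's body (76 mm by 85 mm) begins 54 mm behind the grasp point. The pads swing forward as they close: fully open they stand 13 mm farther back than shut.
Start: joints at [-1.342, 0.053, 1.613, -0, 1.476, -0.119], TCP at [0.213, -0.588, 0.231] pointing down, gripper open.
Joint ranges: [-3.01, 3.01], [-1.01, 2.22], [0.06, 2.58], [-1.02, 4.17], [0.09, 2.62], [-3.14, 3.14]. Speed limits (rad/s): [2.57, 2.57, 3.14, 3.14, 3.14, 3.14].

### API

Orientations are given as a unit quaternion [w, x, y, z].
In Python, from plant import manip gives the robot as it stands.
- The arm moves only by the shell command python3 -m pendant 'ROWS'. ROWS is JSON, a list of rows, each a list of 3 entries, a list of its own where there are three numbers: the opening, from 0 (shut) to 1 (fully open), then the shift along the tool's x, y, z in units of 12 cm (1.0 is 12 cm), then the turn about the tool's z in units of pi rad (1.0 is pi rad). In form: [[gripper, [dx, dy, dz], roll], ...]. A call has 1 to 10 rows; each row is the pose to reach, as a shift and turn from the pose commanded when the call began, along the tool's axes at that moment, turning the shorter way round; what a row does not reach only later rows make up. A row lasts 1/10 s, in which the tool goes at most 50 mm and 8.59 degrees, less where a joint would pass 70% of its speed; a pose out of reach is approached as far as the arm can. A call with a number of a shift or a turn outside -1 to 1 is refused whole. A call with a gripper value outside its range is refused whole. The fingers move at their own pace and stop on an object; the grip force is fixed at half the most. Time passes only in rows, so rows that repeat a pose let the fingers close. It gives the time, the measured TCP pose, the force, the opening and the grip force at its end, in the units of the state.
- manip.state(): the state, without advancing time (a new reading comes with each control period).
- manip.grab_frame(name): name is "scene" or "top" or "wrist"; returns a dict with "img" (420x560x3 uint8, red, green, blue), "fx", "fy", "cx", "cy" (pixels), "eye" and "rotation" of the camera in the world; the wrist camera has in their place "tool_from_camera" (4x4, takes a point from camera to tool coordinates, whose origin is the TCP and whose axes are the flange's). Camera axes: x right, y down, z forward; pixel columns grow to the right and rows downward; lengths in m; the calibration is good to about 2 mm. A picture is of the moment at which its call begins: read the wrist's pose just before it. There is no depth.
- manip.job_done(): hands the job in; it is judged then, once.
The state is a dict: "time": time; "joint_pos": joint angles; "joint_vel": joint speeds; "joint_efforts": joint torques, N m; "tool_pos": TCP position; "tool_rot": TCP orientation; "contact_force": force on the tool from outside, world axes, zero at the start; "ft_torque": the same for the moment, N m; "gripper_width": opening from 0.0 (shut) to 1.0 (fully open); "grasp_force": force on a finger pad.
Only numpy, scipy, OpenCV 4.12 (cv2) and the standard library are available. Lean on these libraries where they do the work, as an engineer would, in place of code of your own. Each camera call takes 0.05 s, during which the arm holds its last target. There are 200 camera calls.

## Working session

There is one attempt and no reset: what is moved stays moved. The work goes in short steps, Python scripts to look and compute and a shell command to move; the robot and the scene stay as the last step left them, time stands still between calls to the robot, and variables do not carry over. Pictures are saved under pics/ and viewed, at most 10 in all, crops included, and the job is handed in when it is done.

```bash
ls; mkdir -p pics
python3 - <<'E'
from plant import manip
import cv2,numpy as np
s=manip.state();print({k:np.round(v,3).tolist() for k,v in s.items()})
for n in("scene","top"):
    f=manip.grab_frame(n);cv2.imwrite(f"pics/{n}0.png",f["img"][...,::-1])
    print(n,f["fx"],f["cx"],f["cy"],np.round(f["eye"],3),np.round(f["rotation"],3).tolist())
f=manip.grab_frame("wrist");print(np.round(f["tool_from_camera"],4).tolist(),f["fx"])
E
```

```text
pics
{'time': 0.0, 'joint_pos': [-1.342, 0.053, 1.614, -0.0, 1.476, -0.119], 'joint_vel': [-0.002, 0.001, 0.003, 0.001, 0.0, 0.0], 'joint_efforts': [0.0, -39.368, -37.018, -0.0, 0.007, 0.0], 'tool_pos': [0.213, -0.587, 0.23], 'tool_rot': [-0.001, 0.985, 0.173, -0.0], 'contact_force': [-0.467, 0.623, 0.282], 'ft_torque': [-0.004, 0.012, -0.024], 'grasp_force': 0.0, 'gripper_width': 1.004}
scene 484.5079322985444 279.1581091839408 208.7674176185259 [ 1.074 -0.675  0.851] [-0.386, 0.88, 0.25, -0.118]
top 387.2303219425957 279.69196207656415 214.71456724665182 [0.549 0.045 0.928] [0.017, -0.704, 0.709, -0.015]
[[-0.0006, -0.963, -0.2696, 0.0677], [1.0, -0.0007, 0.0003, -0.0002], [-0.0004, -0.2696, 0.963, -0.1418], [0.0, 0.0, 0.0, 1.0]] 346.4614163522942
```

View pics/scene0.png

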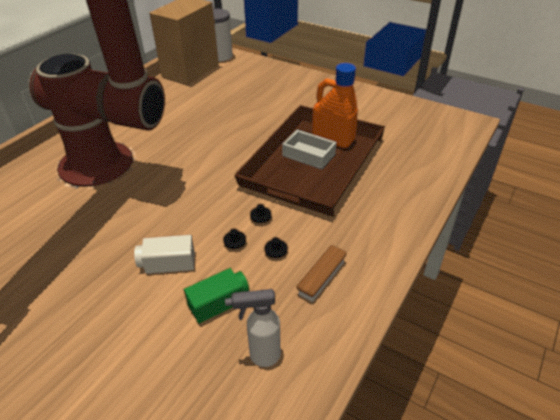

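View pics/top0.png

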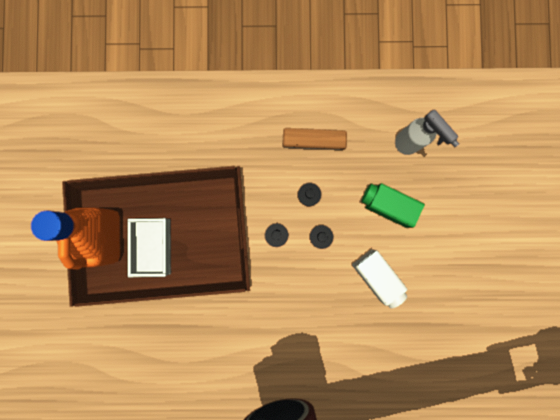

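The top view shows the white canister at about (380,278) with its neck toward the lower right at (403,302). The green look-alike is at (394,205) and the tray's free end is around (210,225). There are three lid-like things, at (309,194), (276,235) and (321,236). The base is below the bottom edge of the image, so (309,194) should be the farthest. I'll measure them and confirm in a crop.

```bash
cat > h.py <<'E'
from plant import manip
import cv2,numpy as np
from scipy.spatial.transform import Rotation as R
def frame(n):
    s=manip.state(); f=manip.grab_frame(n)
    if n=="wrist":
        T=np.eye(4);q=s["tool_rot"];T[:3,:3]=R.from_quat([*q[1:],q[0]]).as_matrix();T[:3,3]=s["tool_pos"]
        C=T@np.array(f["tool_from_camera"]);f["eye"]=C[:3,3];f["R"]=C[:3,:3]
    else:
        q=f["rotation"];f["R"]=R.from_quat([*q[1:],q[0]]).as_matrix()
    return f
def cast(f,uv,z):
    uv=np.atleast_2d(uv).astype(float)
    d=np.c_[(uv[:,0]-f["cx"])/f["fx"],(uv[:,1]-f["cy"])/f["fy"],np.ones(len(uv))]@f["R"].T
    return f["eye"]+d*((z-f["eye"][2])/d[:,2])[:,None]
def proj(f,p):
    c=(np.atleast_2d(p)-f["eye"])@f["R"];return np.c_[c[:,0]/c[:,2]*f["fx"]+f["cx"],c[:,1]/c[:,2]*f["fy"]+f["cy"]]
def blobs(m,a=80):
    cs,_=cv2.findContours(m.astype(np.uint8),cv2.RETR_EXTERNAL,cv2.CHAIN_APPROX_NONE)
    return [c[:,0] for c in cs if cv2.contourArea(c)>a]
E
python3 - <<'E'
from h import *
np.set_printoptions(precision=4,suppress=True)
f=frame("top");im=f["img"];hsv=cv2.cvtColor(im,cv2.COLOR_RGB2HSV)
roi=np.zeros(im.shape[:2],bool);roi[170:310,255:440]=1
for c in blobs((hsv[...,2]<70)&roi):
    (u,v),r=cv2.minEnclosingCircle(c);p=cast(f,[u,v],.015)[0]
    print("lid",u,v,r,p,"r mm",r/f["fx"]*(f["eye"][2]-.015)*1e3,"dist",np.hypot(*p[:2]))
for c in blobs((hsv[...,1]<60)&(hsv[...,2]>130)&roi):
    P=cast(f,c,.062)[:,:2];rc=cv2.minAreaRect(P.astype(np.float32));print("can z62",rc,cv2.boxPoints(rc),len(c))
    print(cv2.approxPolyDP(c,3,True)[:,0].tolist())
tr=(hsv[...,2]<95)&(im[...,0]<110);tr[:160]=0;tr[315:]=0;tr[:,255:]=0
for c in blobs(tr,2000):
    rc=cv2.minAreaRect(cast(f,c,.052)[:,:2].astype(np.float32));print("tray",rc,cv2.boxPoints(rc).tolist())
cr=np.hstack([cv2.resize(im[165:325,250:450],None,fx=4,fy=3.75,interpolation=cv2.INTER_CUBIC)])
cv2.imwrite("pics/crop1.png",cr[...,::-1])
E
```

```text
lid 321.0306091308594 236.37754821777344 11.149397850036621 [ 0.5398 -0.0498  0.015 ] r mm 26.27425093425973 dist 0.5421139863979803
lid 276.1849365234375 234.73287963867188 10.95311164855957 [0.5444 0.0556 0.015 ] r mm 25.811690266687556 dist 0.5472685774826582
lid 308.9764404296875 194.3272247314453 11.103270530700684 [ 0.6393 -0.0225  0.015 ] r mm 26.165549031299722 dist 0.6396844688124232
can z62 ((0.44200584292411804, -0.18112945556640625), (0.12686142325401306, 0.06100107356905937), 37.245975494384766) [[ 0.3731 -0.1952]
 [ 0.41   -0.2438]
 [ 0.511  -0.167 ]
 [ 0.474  -0.1185]] 128
[[375, 251], [356, 267], [381, 300], [394, 307], [405, 299], [406, 288]]
tray ((0.545512318611145, 0.32654088735580444), (0.28163859248161316, 0.40712326765060425), 4.5892815589904785) [[0.38885706663131714, 0.5181825757026672], [0.4214319586753845, 0.11236459761857986], [0.7021675705909729, 0.13489919900894165], [0.6695926785469055, 0.5407171845436096]]
```

View pics/crop1.png

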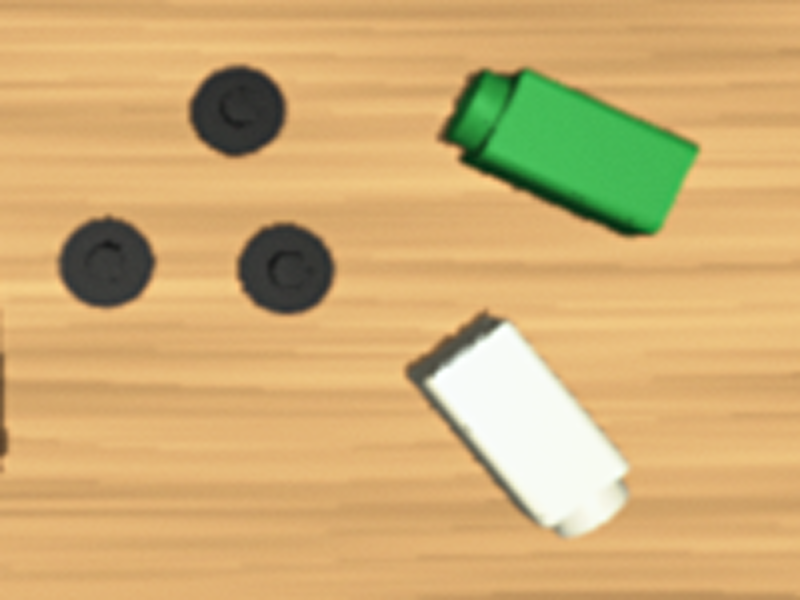

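The crop confirms it. The lid at image (309,194) measures (0.639, -0.023), 0.640 m from the base; the other two are at 0.547 m and 0.542 m, so I'll take the far one. The white canister's measured size of 127 x 61 mm fits, with foot at (0.4925, -0.143), axis (-0.796, -0.606) and neck toward the robot. I'll grip the body about 88 mm from the foot, at (0.4225, -0.196).

```bash
cat > go.py <<'E'
# usage: go.py x y z [ydir_deg]: prints shift (units) in present tool axes to reach it
import sys; from h import *
s=manip.state();q=s["tool_rot"];M=R.from_quat([*q[1:],q[0]]).as_matrix()
a=[float(v) for v in sys.argv[1:]]
yd=np.degrees(np.arctan2(M[1,1],M[0,1]))
print("t",round(s["time"],2),"tcp",np.round(s["tool_pos"],4),"ydeg",round(yd,2),"zdir",np.round(M[:,2],3),"w",round(s["gripper_width"],3),"gf",round(s["grasp_force"],1),"F",np.round(s["contact_force"],1))
if a:
    print("shift",np.round(M.T@(np.array(a[:3])-s["tool_pos"])/.12,3))
    if len(a)>3: print("roll",round(-((a[3]-yd+90)%180-90)/180,4))
E
P='python3 -m pendant'
$P '[[1,[0.92,-0.82,0.2],0],[1,[0.92,-0.82,0.2],0],[1,[0.92,-0.82,0.2],0],[1,[0.92,-0.82,0.2],0]]'
$P '[[1,[0.92,-0.82,0.2],0],[1,[0.92,-0.82,0.2],0],[1,[0.92,-0.82,0.2],0],[1,[0.92,-0.82,0.2],0]]'
$P '[[1,[0.92,-0.82,0.2],0],[1,[0.92,-0.82,0.2],0],[1,[0.92,-0.82,0.2],0],[1,[0.92,-0.82,0.2],0]]'
python3 go.py 0.4225 -0.196 0.012 -52.7
```

```text
time: 0.6
tool_pos: [0.2849, -0.4522, 0.2048]
tool_rot: [-0.003, 0.984, 0.175, 0.0]
contact_force: [0.3, -0.4, -0.5]
gripper_width: 1.001
grasp_force: 0.0
time: 1.0
tool_pos: [0.3548, -0.323, 0.1818]
tool_rot: [-0.002, 0.984, 0.176, -0.0]
contact_force: [0.5, 0.6, 0.7]
gripper_width: 1.0
grasp_force: 0.0
time: 1.4
tool_pos: [0.4249, -0.1933, 0.1582]
tool_rot: [-0.001, 0.984, 0.176, -0.0]
contact_force: [-1.1, 0.6, -0.4]
gripper_width: 1.0
grasp_force: 0.0
t 1.4 tcp [ 0.4249 -0.1933  0.1582] ydeg -69.71 zdir [-0.001  0.002 -1.   ] w 1.0 gf 0.0 F [-1.1  0.6 -0.4]
shift [-0.027  0.017  1.219]
roll -0.0945
```

```bash
P='python3 -m pendant'
$P '[[1,[-0.03,0.02,0.3],-0.045],[1,[-0.03,0.02,0.5],-0.0945],[1,[-0.03,0.02,0.5],-0.0945]]' | head -3
python3 go.py 0.4225 -0.196 0.008 -52.7
python3 - <<'E'
from h import *
f=frame("wrist");cv2.imwrite("pics/w1.png",f["img"][...,::-1])
E
```

```text
time: 1.7
tool_pos: [0.4187, -0.2001, 0.0958]
tool_rot: [-0.003, 0.949, 0.316, -0.002]
t 1.7 tcp [ 0.4187 -0.2001  0.0958] ydeg -53.12 zdir [-0.006  0.004 -1.   ] w 0.998 gf 0.0 F [-1.4  0.4 -1.4]
shift [ 0.048 -0.003  0.731]
roll -0.0023
```

View pics/w1.png

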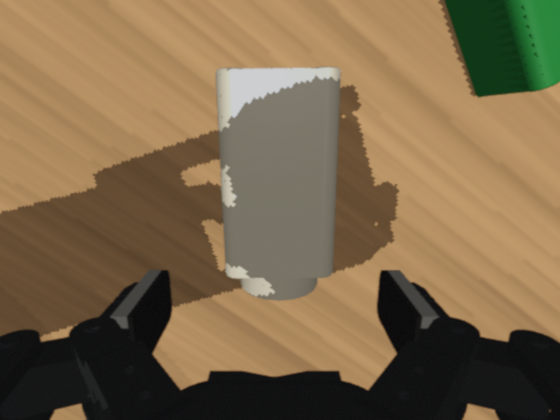

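The wrist view shows the canister (u 217–340, v 68–298, neck toward the fingers) centred and square between the fingers. Next I descend and close.

```bash
P='python3 -m pendant'
$P '[[1,[0.03,0,0.36],0],[1,[0.03,0,0.65],0],[1,[0.03,0,0.73],0],[1,[0.03,0,0.73],0]]' 
$P '[[0.74,[0,0,0],0],[0.74,[0,0,0],0],[0.7,[0,0,0],0],[0.7,[0,0,0],0]]'
$P '[[0.68,[0,0,0],0],[0.68,[0,0,0],0]]' | tail -3
$P '[[0,[0,0,0],0],[0,[0,0,0],0],[0,[0,0,0],0]]'
python3 go.py
```

```text
time: 2.15
tool_pos: [0.4238, -0.1989, 0.0117]
tool_rot: [-0.001, 0.949, 0.316, -0.0]
contact_force: [0.0, 0.0, 0.4]
gripper_width: 0.998
grasp_force: 0.0
time: 2.55
tool_pos: [0.426, -0.1999, 0.0145]
tool_rot: [0.002, 0.949, 0.317, 0.001]
contact_force: [-1.6, -0.7, 6.6]
gripper_width: 0.719
grasp_force: 66.4
contact_force: [-0.6, -0.2, 6.3]
gripper_width: 0.721
grasp_force: 66.4
time: 3.05
tool_pos: [0.426, -0.1999, 0.0145]
tool_rot: [0.002, 0.949, 0.317, 0.001]
contact_force: [-0.8, -0.0, 5.5]
gripper_width: 0.716
grasp_force: 66.4
t 3.05 tcp [ 0.426  -0.1999  0.0145] ydeg -53.07 zdir [ 0.004 -0.003 -1.   ] w 0.716 gf 66.4 F [-0.8 -0.   5.5]
```

```bash
P='python3 -m pendant'
$P '[[0,[0,0,-0.1],0],[0,[0,0,-0.3],0],[0,[0,0,-0.5],0],[0,[0,0,-0.5],0],[0,[0,0,-0.5],0]]'
python3 - <<'E'
from h import *
f=frame("wrist");g=frame("scene")
cv2.imwrite("pics/w2.png",np.hstack([f["img"][:, 100:460],cv2.resize(g["img"][150:350,60:310],(440,352))[:, :].copy().repeat(1,0) if 0 else cv2.resize(g["img"][150:360,60:280],(440,420))])[...,::-1])
E
```

```text
time: 3.55
tool_pos: [0.4242, -0.1985, 0.0721]
tool_rot: [0.001, 0.948, 0.317, 0.0]
contact_force: [-0.8, -0.4, -3.1]
gripper_width: 0.716
grasp_force: 66.3
```

View pics/w2.png

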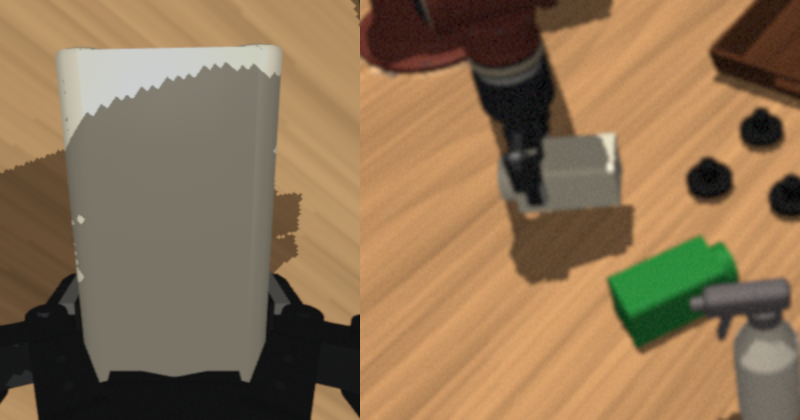

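The canister stayed level in the grip, so the pads don't let it swing. The tool can't tilt, so I'll turn the canister within the pads. I'll push the low part of its foot against the fixed tray's near rim, at x≈0.47 and clear of the lids, while swinging the grip in an arc over that rim.

```bash
python3 go.py 0.479 -0.001 0.11 4.6
```

```text
t 3.65 tcp [ 0.423  -0.1978  0.0703] ydeg -53.07 zdir [-0.002  0.001 -1.   ] w 0.721 gf 66.3 F [-0.4 -0.6 -3.1]
shift [ 1.358 -1.031 -0.33 ]
roll -0.3204
```

```bash
P='python3 -m pendant'
$P '[[0,[0.1,-0.1,-0.33],0],[0,[0.5,-0.4,-0.33],-0.04],[0,[0.7,-0.6,-0.33],-0.08],[0,[0.9,-0.7,-0.33],-0.12],[0,[0.9,-0.8,-0.33],-0.16],[0,[0.9,-0.8,-0.33],-0.2],[0,[0.9,-0.8,-0.33],-0.24],[0,[0.9,-0.8,-0.33],-0.28],[0,[0.9,-0.8,-0.33],-0.32],[0,[0.9,-0.8,-0.33],-0.32]]'|head -3
python3 go.py 0.479 -0.001 0.0615 4.6
```

```text
time: 4.65
tool_pos: [0.4516, -0.0565, 0.1095]
tool_rot: [-0.001, 0.679, 0.734, -0.001]
t 4.65 tcp [ 0.4516 -0.0565  0.1095] ydeg 4.52 zdir [-0.003  0.001 -1.   ] w 0.721 gf 67.8 F [ 0.4 -0.5 -3.1]
shift [0.443 0.265 0.4  ]
roll -0.0004
```

```bash
P='python3 -m pendant'
$P '[[0,[0.2,0.26,0.2],0],[0,[0.44,0.26,0.4],0],[0,[0.44,0.26,0.4],0],[0,[0.44,0.26,0.4],0]]' | sed -n 2p
python3 go.py 0.477 0.0257 0.0615 4.6
$P '[[0,[0.1,0,0],0],[0,[0.17,0,0],0],[0,[0.17,0,0],0]]' | sed -n '2p;4p'
$P '[[0,[0.03,0,0],0],[0,[0.05,0,0],0]]' | sed -n '2p;4p'
python3 go.py
python3 - <<'E'
from h import *
f=frame("top");g=frame("scene")
cv2.imwrite("pics/w3.png",np.hstack([cv2.resize(f["img"][160:310,200:350],(400,400)),cv2.resize(g["img"][100:250,180:330],(400,400))])[...,::-1])
E
```

```text
tool_pos: [0.4783, -0.0012, 0.0615]
t 5.05 tcp [ 0.4783 -0.0012  0.0615] ydeg 4.5 zdir [-0.004  0.    -1.   ] w 0.723 gf 67.8 F [-0.1  1.1 -3. ]
shift [ 0.224  0.007 -0.   ]
roll -0.0006
tool_pos: [0.4784, 0.0192, 0.0641]
contact_force: [-0.9, -0.3, -2.6]
tool_pos: [0.4778, 0.0246, 0.0637]
contact_force: [-0.4, -0.4, -3.0]
t 5.55 tcp [0.4778 0.0246 0.0637] ydeg 4.51 zdir [ 0.001 -0.    -1.   ] w 0.719 gf 67.9 F [-0.4 -0.4 -3. ]
```

View pics/w3.png

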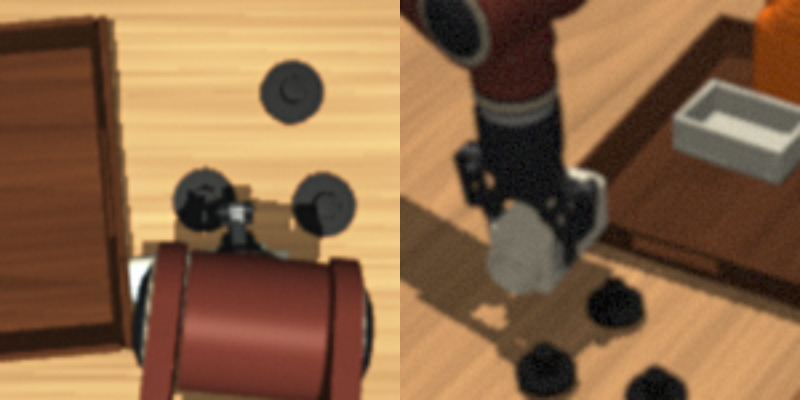

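The top view shows the foot just short of the rim and clear of the lids. I'll lower 2 mm and advance until it touches.

```bash
P='python3 -m pendant'
$P '[[0,[0.03,0,0.02],0],[0,[0.03,0,0.02],0]]' | sed -n '2p;4p'
$P '[[0,[0.03,0,0],0],[0,[0.03,0,0],0]]' | sed -n '2p;4p'
$P '[[0,[0.03,0,0],0],[0,[0.03,0,0],0]]' | sed -n '2p;4p'
```

```text
tool_pos: [0.4769, 0.0284, 0.0604]
contact_force: [-0.6, -0.2, -3.5]
tool_pos: [0.477, 0.0314, 0.0609]
contact_force: [-0.2, -3.1, -4.5]
tool_pos: [0.477, 0.032, 0.0617]
contact_force: [-0.8, -13.7, -0.4]
```

```bash
P='python3 -m pendant'
$P '[[0,[0.015,0,-0.03],0],[0,[0.025,0,-0.06],0],[0,[0.035,0,-0.09],0],[0,[0.048,0,-0.125],0],[0,[0.048,0,-0.125],0]]' | sed -n '2p;4p'
python3 - <<'E'
from h import *
f=frame("wrist");im=f["img"];cv2.imwrite("pics/w4.png",im[...,::-1])
hsv=cv2.cvtColor(im,cv2.COLOR_RGB2HSV);m=(hsv[...,1]<60)&(hsv[...,2]>60);m[390:]=0
for c in blobs(m,1500): print(c.min(0),c.max(0),cv2.approxPolyDP(c,6,True)[:,0].tolist())
E
```

```text
tool_pos: [0.4766, 0.0409, 0.0764]
contact_force: [-1.1, -0.1, -1.6]
[160  52] [388 381] [[176, 55], [181, 268], [160, 303], [174, 313], [181, 291], [183, 340], [199, 381], [211, 370], [337, 370], [349, 381], [365, 340], [366, 293], [374, 313], [388, 303], [367, 268], [374, 57]]
```

View pics/w4.png

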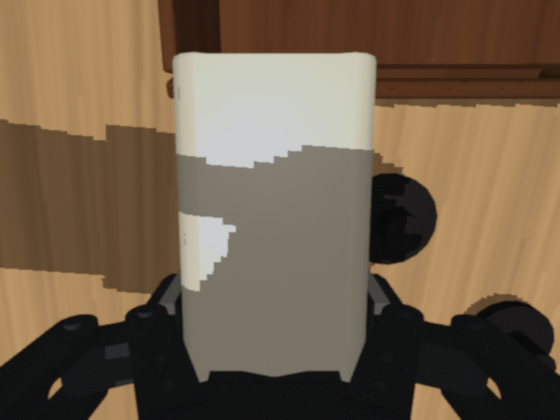

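The wrist view shows the foot (v 52) overlapping the tray's outer rim at v 68–97. It tilted only about 6° and then rode up over the rim, because I lifted too fast. I'll back off, drop slightly and push more horizontally before rising.

```bash
P='python3 -m pendant'
cat > th.py <<'E'
from h import *
s=manip.state();f=frame("wrist");im=f["img"];hsv=cv2.cvtColor(im,cv2.COLOR_RGB2HSV)
m=((hsv[...,1]<75)&(hsv[...,2]>60)).astype(np.uint8);m[:, :120]=0;m[:,440:]=0
c=max(blobs(m,1500),key=lambda c:cv2.contourArea(c));v0=c[:,1].min();row=c[(c[:,1]>v0+4)&(c[:,1]<v0+10),0]
w=row.max()-row.min();Z=.0856*225/w;Y=(v0-f["cy"])/f["fy"]*Z
x=-.963*Y-.2696*Z+.0677;z=-.2696*Y+.963*Z-.1418
a=np.degrees(np.arctan2(-z-.0165,x));print("v0",v0,"w",w,"edge x,up mm",round(x*1e3,1),round(-z*1e3-16.5,1),"theta",round(19.4-a,1),"tcp",np.round(s["tool_pos"],4),"F",np.round(s["contact_force"],1))
E
python3 th.py
$P '[[0,[-0.14,0,-0.02],0],[0,[-0.14,0,-0.02],0],[0,[-0.14,0,0.07],0],[0,[-0.14,0,0.07],0]]' | sed -n '2p;4p'
$P '[[0,[0.03,0,0],0],[0,[0.06,0,0],0],[0,[0.08,0,0],0],[0,[0.08,0,0],0]]' | sed -n '2p;4p'
python3 th.py
```

```text
v0 52 w 202 edge x,up mm 85.3 21.4 theta 5.3 tcp [0.4766 0.0412 0.0763] F [-0.1 -1.1 -1.2]
tool_pos: [0.4759, 0.025, 0.0653]
contact_force: [0.8, 1.5, -3.7]
tool_pos: [0.4769, 0.0345, 0.0677]
contact_force: [0.5, 0.5, -2.3]
v0 51 w 203 edge x,up mm 85.5 21.8 theta 5.1 tcp [0.4769 0.0345 0.0677] F [ 0.5  0.5 -2.3]
```

```bash
P='python3 -m pendant'
$P '[[0,[0.03,0,0],0],[0,[0.05,0,0],0],[0,[0.05,0,0],0]]' | sed -n '2p;4p'
$P '[[0,[0.03,0,0],0],[0,[0.05,0,0],0],[0,[0.05,0,0],0]]' | sed -n '2p;4p'
python3 th.py
```

```text
tool_pos: [0.4768, 0.0382, 0.0682]
contact_force: [-0.2, -7.7, -1.7]
tool_pos: [0.477, 0.0394, 0.0699]
contact_force: [-4.5, -25.5, 6.4]
v0 53 w 201 edge x,up mm 85.1 20.9 theta 5.6 tcp [0.477  0.0394 0.0699] F [ -4.5 -25.5   6.4]
```

```bash
P='python3 -m pendant'
$P '[[0,[0.02,0,0],0],[0,[0.04,0,0],0],[0,[0.04,0,0],0]]' | sed -n '2p;4p'
python3 th.py
$P '[[0,[0.02,0,0],0],[0,[0.04,0,0],0],[0,[0.04,0,0],0]]' | sed -n '2p;4p'
python3 th.py
```

```text
tool_pos: [0.4774, 0.0411, 0.0716]
contact_force: [-7.7, -36.9, 14.5]
v0 56 w 199 edge x,up mm 84.5 20.1 theta 6.0 tcp [0.4774 0.0411 0.0716] F [ -7.7 -36.9  14.5]
tool_pos: [0.4782, 0.0445, 0.0731]
contact_force: [-8.9, -42.6, 19.8]
v0 62 w 193 edge x,up mm 83.4 17.3 theta 7.7 tcp [0.4782 0.0445 0.0731] F [ -8.9 -42.6  19.8]
```

It began turning only above about 40 N because the full pad area resists. I'll put the canister back on free counter and regrip it high with only the fingertips. The friction patch is then small and the lever longer. First I also need to know where the tips really are.

```bash
P='python3 -m pendant'
$P '[[0,[-0.3,0,-0.1],0],[0,[-0.5,-0.2,-0.1],0],[0,[-0.7,-0.4,-0.1],0],[0,[-0.7,-0.47,-0.1],0],[0,[-0.7,-0.47,-0.1],0]]' | sed -n '2p;4p'
python3 go.py 0.42 -0.035 0.02
```

```text
tool_pos: [0.4247, -0.0328, 0.0792]
contact_force: [-0.0, 0.1, -2.9]
t 9.55 tcp [ 0.4247 -0.0328  0.0792] ydeg 4.43 zdir [-0.     0.001 -1.   ] w 0.718 gf 67.3 F [-0.   0.1 -2.9]
shift [-0.016 -0.04   0.494]
```

```bash
P='python3 -m pendant'
$P '[[0,[0,0,0.25],0],[0,[0,0,0.4],0],[0,[0,0,0.45],0],[0,[0,0,0.48],0],[0,[0,0,0.51],0],[0,[0,0,0.54],0],[0,[0,0,0.54],0]]' | sed -n '2p;4p'
$P '[[1,[0,0,0],0],[1,[0,0,0],0],[1,[0,0,0],0],[1,[0,0,0],0]]' | sed -n '2,5p'
$P '[[1,[0,0,-0.2],0],[1,[0,0,-0.6],0],[1,[0,0,-0.8],0],[1,[0,0,-0.8],0],[1,[-0.4,0,-0.8],0],[1,[-0.4,0,-0.8],0]]' | sed -n '2p;4p'
python3 th.py
python3 - <<'E'
from h import *
f=frame("wrist");g=frame("top")
cv2.imwrite("pics/w5.png",np.hstack([cv2.resize(f["img"],(480,360)),cv2.resize(g["img"][230:410,240:400],(320,360))])[...,::-1])
E
```

```text
tool_pos: [0.429, -0.0334, 0.0176]
contact_force: [-0.4, -4.1, 5.7]
tool_pos: [0.4255, -0.0325, 0.0146]
tool_rot: [-0.0, 0.678, 0.735, 0.0]
contact_force: [-0.1, 0.2, -0.2]
gripper_width: 1.0
tool_pos: [0.4292, -0.0835, 0.1102]
contact_force: [-0.2, 0.5, -0.8]
v0 0 w 121 edge x,up mm 120.1 -54.7 theta 43.9 tcp [ 0.4292 -0.0835  0.1102] F [-0.2  0.5 -0.8]
```

View pics/w5.png

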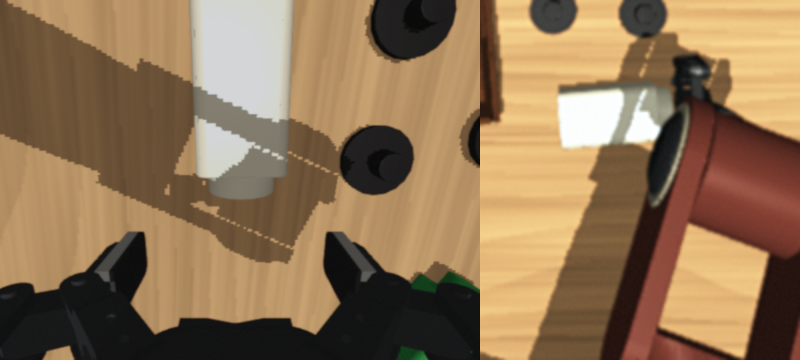

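The canister lies flat again, shoulder line at about (281,208) in full wrist pixels, neck end v≈231, square to the tool. I'll compute the shoulder position and probe the counter with the tips at the gripping width.

```bash
P='python3 -m pendant'
python3 - <<'E'
from h import *
f=frame("wrist")
print(cast(f,[[281,208]],.06),cast(f,[[230,208],[333,208],[226,30],[339,30]],.062))
E
$P '[[0.74,[0,0,0.4],0],[0.74,[0,0,0.7],0],[0.74,[0,0,0.72],0],[0.74,[0,0,0.74],0],[0.74,[0,0,0.74],0]]' | sed -n '2p;4,5p'
$P '[[0.74,[0,0,0.02],0],[0.74,[0,0,0.03],0]]' | sed -n '2p;4p'
$P '[[0.74,[0,0,0.02],0],[0.74,[0,0,0.03],0]]' | sed -n '2p;4p'
$P '[[0.74,[0,0,0.02],0],[0.74,[0,0,0.03],0]]' | sed -n '2p;4p'
$P '[[0.74,[0,0,0.02],0],[0.74,[0,0,0.03],0]]' | sed -n '2p;4p'
```

```text
[[ 0.43018432 -0.06084739  0.06      ]] [[ 0.40146202 -0.06259582  0.062     ]
 [ 0.45929003 -0.05804695  0.062     ]
 [ 0.39554082  0.02784102  0.062     ]
 [ 0.45110808  0.03212127  0.062     ]]
tool_pos: [0.4304, -0.0806, 0.0233]
contact_force: [0.1, 0.4, 0.2]
gripper_width: 0.743
tool_pos: [0.4305, -0.081, 0.0198]
contact_force: [-0.5, 0.6, 0.1]
tool_pos: [0.4295, -0.0807, 0.0149]
contact_force: [-0.2, 0.8, 0.1]
tool_pos: [0.4291, -0.0806, 0.0108]
contact_force: [-1.1, -0.5, -0.1]
tool_pos: [0.4291, -0.0805, 0.0072]
contact_force: [-0.4, 0.5, -0.4]
```

```bash
P='python3 -m pendant'
$P '[[0.74,[0,0,0.03],0],[0.74,[0,0,0.04],0],[0.74,[0,0,0.04],0]]' | sed -n '2p;4p'
$P '[[0.74,[0,0,0.02],0],[0.74,[0,0,0.03],0],[0.74,[0,0,0.03],0]]' | sed -n '2p;4p'
$P '[[0.74,[0,0,0.02],0],[0.74,[0,0,0.03],0],[0.74,[0,0,0.03],0]]' | sed -n '2p;4p'
```

```text
tool_pos: [0.4291, -0.0805, 0.0024]
contact_force: [-0.3, 0.1, -0.8]
tool_pos: [0.4292, -0.0806, -0.0011]
contact_force: [-0.4, -0.5, -0.6]
tool_pos: [0.4291, -0.0805, -0.0048]
contact_force: [0.1, 0.2, -0.3]
```

```bash
P='python3 -m pendant'
$P '[[0.74,[0,0,0.02],0],[0.74,[0,0,0.02],0]]' | sed -n '2p;4p'
$P '[[0.74,[0,0,0.02],0],[0.74,[0,0,0.02],0]]' | sed -n '2p;4p'
$P '[[0.74,[0,0,0.02],0],[0.74,[0,0,0.02],0]]' | sed -n '2p;4p'
```

```text
tool_pos: [0.4297, -0.0807, -0.0059]
contact_force: [-4.4, 1.3, 7.8]
tool_pos: [0.4299, -0.0808, -0.006]
contact_force: [-14.6, 3.7, 28.3]
tool_pos: [0.4302, -0.0808, -0.0061]
contact_force: [-25.3, 7.8, 49.9]
```

Contact comes at TCP z = -0.0055, so at this width the tips stand 5.5 mm behind the TCP. I'll regrip with the tips 9 mm below the canister's top face (TCP z 0.0475), 17 mm from the shoulder (y -0.044).

```bash
P='python3 -m pendant'
$P '[[1,[0,0,-0.3],0],[1,[0,0,-0.7],0],[1,[0,0,-0.9],0],[1,[0.15,0,-0.9],0],[1,[0.3,0,-0.9],0],[1,[0.3,0,-0.9],0]]' | sed -n '2p'
python3 go.py 0.429 -0.044 0.0475 4.6
```

```text
tool_pos: [0.4263, -0.0436, 0.0964]
t 14.85 tcp [ 0.4263 -0.0436  0.0964] ydeg 4.66 zdir [ 0.  0. -1.] w 1.001 gf 0.0 F [-0.1 -0.3 -0.7]
shift [-0.006  0.022  0.407]
roll 0.0003
```

```bash
P='python3 -m pendant'
$P '[[1,[0,0.02,0.2],0],[1,[0,0.02,0.4],0],[1,[0,0.02,0.41],0],[0,[0,0.02,0.41],0],[0,[0,0.02,0.41],0],[0,[0,0.02,0.41],0],[0,[0,0.02,0.41],0]]' | sed -n '2,6p'
$P '[[0,[0,0,-0.2],0],[0,[0,0,-0.4],0],[0,[0,0,-0.5],0],[0,[0,0,-0.5],0],[0,[0,0,-0.5],0]]' | sed -n '2p;4,6p'
python3 - <<'E'
from h import *
f=frame("wrist");g=frame("top")
cv2.imwrite("pics/w6.png",np.hstack([cv2.resize(f["img"],(480,360)),cv2.resize(g["img"][230:410,240:400],(320,360))])[...,::-1])
E
```

```text
tool_pos: [0.4303, -0.0452, 0.0492]
tool_rot: [0.002, 0.679, 0.735, 0.001]
contact_force: [-2.1, -0.6, 5.6]
gripper_width: 0.69
grasp_force: 71.9
tool_pos: [0.4284, -0.0444, 0.1064]
contact_force: [0.5, 0.1, -3.5]
gripper_width: 0.684
grasp_force: 71.5
```

View pics/w6.png

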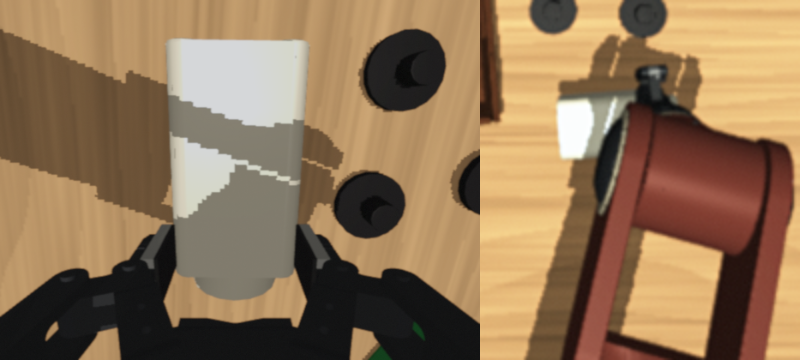

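It holds level. Now back to the rim for another push, with a lever of about 50 mm.

```bash
P='python3 -m pendant'
$P '[[0,[0.1,0.2,0],0],[0,[0.2,0.45,0],0],[0,[0.37,0.45,0],0],[0,[0.37,0.45,0.1],0],[0,[0.37,0.45,0.1],0]]' | sed -n '2p;4p'
$P '[[0,[0.08,0,0],0],[0,[0.13,0,0],0],[0,[0.15,0,0],0],[0,[0.15,0,0],0]]' | sed -n '2p;4p'
$P '[[0,[0.02,0,0],0],[0,[0.04,0,0],0],[0,[0.04,0,0],0]]' | sed -n '2p;4p'
$P '[[0,[0.02,0,0],0],[0,[0.04,0,0],0],[0,[0.04,0,0],0]]' | sed -n '2p;4p'
cat > th2.py <<'E'
from h import *
s=manip.state();f=frame("wrist");im=f["img"];hsv=cv2.cvtColor(im,cv2.COLOR_RGB2HSV)
m=((hsv[...,1]<75)&(hsv[...,2]>60)).astype(np.uint8);m[:, :120]=0;m[:,440:]=0
c=max(blobs(m,1500),key=lambda c:cv2.contourArea(c));v0=c[:,1].min();row=c[(c[:,1]>v0+4)&(c[:,1]<v0+10),0]
w=row.max()-row.min();Z=.0856*225/w;Y=(v0-f["cy"])/f["fy"]*Z
x=-.963*Y-.2696*Z+.0677;z=-.2696*Y+.963*Z-.1418
print("v0",v0,"w",w,"edge x,down mm",round(x*1e3,1),round(z*1e3+9.5,1),"theta",round(np.degrees(np.arctan2(z+.0128,x)),1),"tcp",np.round(s["tool_pos"],4),"F",np.round(s["contact_force"],1),"w",round(s["gripper_width"],3))
E
python3 th2.py
```

```text
tool_pos: [0.4768, 0.0044, 0.0917]
contact_force: [0.4, 0.7, -3.9]
tool_pos: [0.4779, 0.0222, 0.0955]
contact_force: [0.0, 0.6, -3.2]
tool_pos: [0.4778, 0.026, 0.0957]
contact_force: [0.1, -3.8, -1.1]
tool_pos: [0.4782, 0.0276, 0.0972]
contact_force: [-1.3, -15.1, 5.2]
v0 45 w 166 edge x,down mm 91.4 -5.2 theta -1.2 tcp [0.4782 0.0276 0.0972] F [ -1.3 -15.1   5.2] w 0.685
```

```bash
P='python3 -m pendant'
$P '[[0,[0.02,0,0],0],[0,[0.04,0,0],0],[0,[0.04,0,0],0]]' | sed -n '2p;4p'
python3 th2.py
$P '[[0,[0.02,0,0],0],[0,[0.04,0,0],0],[0,[0.04,0,0],0]]' | sed -n '2p;4p'
python3 th2.py
$P '[[0,[0.02,0,0],0],[0,[0.04,0,0],0],[0,[0.04,0,0],0]]' | sed -n '2p;4p'
python3 th2.py
```

```text
tool_pos: [0.4787, 0.0291, 0.0988]
contact_force: [-4.9, -27.3, 10.3]
v0 47 w 165 edge x,down mm 90.9 -4.6 theta -0.8 tcp [0.4787 0.0291 0.0988] F [ -4.9 -27.3  10.3] w 0.689
tool_pos: [0.479, 0.0305, 0.1006]
contact_force: [-6.3, -38.6, 17.3]
v0 48 w 162 edge x,down mm 91.0 -2.3 theta 0.6 tcp [0.479  0.0305 0.1006] F [ -6.3 -38.6  17.3] w 0.686
tool_pos: [0.4804, 0.0381, 0.1009]
contact_force: [-1.9, -24.9, 12.1]
v0 64 w 152 edge x,down mm 86.9 4.7 theta 5.2 tcp [0.4804 0.0381 0.1009] F [ -1.9 -24.9  12.1] w 0.689
```

```bash
P='python3 -m pendant'
$P '[[0,[0.02,0,0],0],[0,[0.04,0,0],0],[0,[0.06,0,0],0],[0,[0.06,0,0],0]]' | sed -n '2p;4p'
python3 th2.py
$P '[[0,[0.02,0,0],0],[0,[0.04,0,0],0],[0,[0.06,0,0],0],[0,[0.06,0,0],0]]' | sed -n '2p;4p'
python3 th2.py
```

```text
tool_pos: [0.481, 0.0447, 0.1021]
contact_force: [-1.2, -30.2, 17.5]
v0 76 w 143 edge x,down mm 83.6 12.0 theta 10.4 tcp [0.481  0.0447 0.1021] F [ -1.2 -30.2  17.5] w 0.687
tool_pos: [0.481, 0.0512, 0.1033]
contact_force: [-3.3, -33.4, 22.4]
v0 89 w 136 edge x,down mm 79.3 18.0 theta 15.0 tcp [0.481  0.0512 0.1033] F [ -3.3 -33.4  22.4] w 0.683
```

It's turning steadily, now 15°, but also sliding a little. I'll add rise along the tangent of the arc so the push turns it more than it slides.

```bash
P='python3 -m pendant'
$P '[[0,[0.03,0,-0.03],0],[0,[0.05,0,-0.06],0],[0,[0.07,0,-0.08],0],[0,[0.07,0,-0.08],0]]' | sed -n '2p;4p'
python3 th2.py
$P '[[0,[0.03,0,-0.03],0],[0,[0.05,0,-0.06],0],[0,[0.08,0,-0.08],0],[0,[0.08,0,-0.08],0]]' | sed -n '2p;4p'
python3 th2.py
```

```text
tool_pos: [0.4768, 0.0681, 0.1082]
contact_force: [-0.2, 0.3, -0.4]
v0 152 w 67 edge x,down mm 40.9 158.7 theta 75.8 tcp [0.4768 0.0681 0.1082] F [-0.2  0.3 -0.4] w 0.507
tool_pos: [0.4734, 0.0789, 0.1146]
contact_force: [0.0, 0.6, 0.6]
v0 204 w 64 edge x,down mm -3.8 160.2 theta 91.3 tcp [0.4734 0.0789 0.1146] F [0.  0.6 0.6] w -0.0
```

The grip slipped off the rounded edge (gripper now shut, no force). I need to see where the canister lies.

Run:
```python
from h import *
f=frame("wrist");g=frame("scene")
cv2.imwrite("pics/w7.png",np.hstack([cv2.resize(f["img"],(400,300)),cv2.resize(g["img"][100:250,150:350],(400,300))])[...,::-1])
```

```text
(no output)
```

View pics/w7.png

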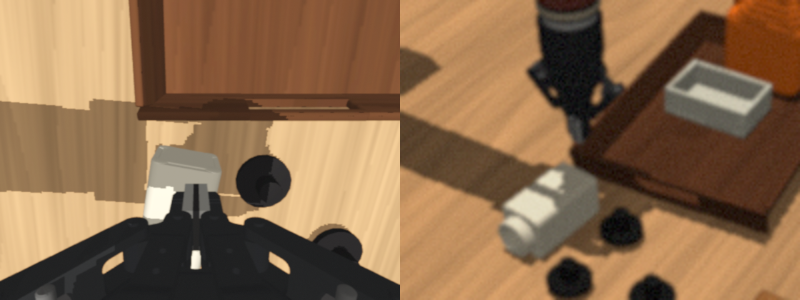

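The wrist crop shows the canister lying flat again, foot toward the tray at about (185,160) in the left panel, beside lid 2 at (263,180). The scene crop agrees. My ten views are used, so I'll measure by numbers from here. I'll step back and locate it with the wrist camera.

```bash
P='python3 -m pendant'
$P '[[0.5,[0,0,-0.4],0],[1,[-0.3,0,-0.8],0],[1,[-0.7,0,-1],0],[1,[-1,0,-1],0],[1,[-1,0,-1],0],[1,[-1,0,-1],0]]' | sed -n '1,2p'
cat > loc.py <<'E'
from h import *
np.set_printoptions(precision=4,suppress=True)
f=frame("wrist");im=f["img"];hsv=cv2.cvtColor(im,cv2.COLOR_RGB2HSV)
m=((hsv[...,1]<75)&(hsv[...,2]>75)).astype(np.uint8);m=cv2.morphologyEx(m,cv2.MORPH_OPEN,np.ones((7,7)));cv2.imwrite("pics/loc.png",im[...,::-1])
for c in blobs(m,1500):
    if c[:,1].max()>410: continue
    P=cast(f,c,.062)[:,:2];rc=cv2.minAreaRect(P.astype(np.float32));print("white px",c.min(0),c.max(0),"ctr",np.array(rc[0]),"size",np.array(rc[1]),"ang",rc[2]);print(cv2.boxPoints(rc))
    print(cast(f,cv2.approxPolyDP(c,6,True)[:,0],.062)[:,:2].tolist())
for c in blobs((hsv[...,2]<50)&(np.arange(420)[:,None]<300),400):
    (u,v),r=cv2.minEnclosingCircle(c);print("dark",u,v,r,cast(f,[u,v],.015)[0])
E
python3 loc.py
```

```text
time: 21.25
tool_pos: [0.4826, -0.0422, 0.2341]
white px [213  45] [298 196] ctr [0.4585 0.0178] size [0.1246 0.0605] ang 83.98927307128906
[[ 0.4219 -0.041 ]
 [ 0.4821 -0.0473]
 [ 0.4951  0.0766]
 [ 0.435   0.0829]]
[[0.43592000783602697, 0.08146516885673016], [0.424925716896024, -0.025057209243445053], [0.4326941406158646, -0.03927780339722879], [0.47082364559456175, -0.04390909686977845], [0.4835762927662751, -0.02886210340941049], [0.49293990720885794, 0.07585957754359643]]
dark 391.5 287.3214416503906 19.40728187561035 [ 0.6251 -0.1498  0.015 ]
dark 155.5 286.3928527832031 19.214414596557617 [ 0.3551 -0.1694  0.015 ]
dark 328.10235595703125 197.6439208984375 26.355554580688477 [ 0.5402 -0.0507  0.015 ]
dark 425.5 179.5 27.97330093383789 [ 0.6399 -0.0235  0.015 ]
dark 347.1428527832031 93.28571319580078 28.885868072509766 [0.5466 0.0552 0.015 ]
```

```bash
python3 go.py 0.4553 -0.0128 0.0405 -6
```

```text
t 21.3 tcp [ 0.4824 -0.0413  0.2336] ydeg 4.49 zdir [-0.001  0.001 -1.   ] w 0.999 gf 0.0 F [-0.4 -0.   0.7]
shift [ 0.253 -0.205  1.609]
roll 0.0583
```

```bash
P='python3 -m pendant'
$P '[[1,[0.1,-0.1,0.3],0.03],[1,[0.25,-0.205,0.7],0.0583],[1,[0.25,-0.205,1],0.0583],[1,[0.25,-0.205,1],0.0583],[1,[0.25,-0.205,1],0.0583]]' | sed -n '2p'
python3 go.py 0.4553 -0.0128 0.0405 -6; python3 loc.py | head -2
```

```text
tool_pos: [0.4554, -0.0125, 0.114]
t 21.8 tcp [ 0.4554 -0.0125  0.114 ] ydeg -5.85 zdir [-0.002  0.    -1.   ] w 1.0 gf 0.0 F [ 0.2 -0.2  1.4]
shift [-0.003  0.     0.613]
roll 0.0009
white px [219  69] [331 283] ctr [0.4582 0.0192] size [0.122  0.0594] ang 83.93318939208984
[[ 0.4222 -0.0383]
```

```bash
P='python3 -m pendant'
$P '[[1,[0,0,0.3],0],[1,[0,0,0.6],0],[1,[0,0,0.62],0],[1,[0,0,0.62],0],[0,[0,0,0.62],0],[0,[0,0,0.62],0],[0,[0,0,0.62],0],[0,[0,0,0.62],0]]' | sed -n '2,6p'
$P '[[0,[-0.05,0,-0.2],0],[0,[-0.1,0,-0.45],0],[0,[-0.1,0,-0.45],-0.03],[0,[-0.1,0,-0.45],-0.058],[0,[-0.1,0,-0.45],-0.058]]' | sed -n '2p;4,6p'
python3 go.py 0.46 0.008 0.0745 4.6; python3 loc.py | head -5
```

```text
tool_pos: [0.4584, -0.014, 0.0432]
tool_rot: [0.002, 0.743, 0.67, 0.002]
contact_force: [-0.2, 0.2, 6.2]
gripper_width: 0.707
grasp_force: 65.6
tool_pos: [0.455, -0.0256, 0.0949]
contact_force: [0.7, 0.4, -3.1]
gripper_width: 0.699
grasp_force: 66.7
t 23.15 tcp [ 0.455  -0.0256  0.0949] ydeg 4.47 zdir [ 0.002 -0.001 -1.   ] w 0.699 gf 66.7 F [ 0.7  0.4 -3.1]
shift [0.276 0.063 0.17 ]
roll -0.0007
white px [180  34] [357 354] ctr [ 0.4519 -0.0063] size [0.0824 0.1703] ang 5.735774993896484
[[ 0.4025  0.0743]
 [ 0.4195 -0.0952]
 [ 0.5014 -0.0869]
 [ 0.4844  0.0825]]
```

```bash
P='python3 -m pendant'
sed -i 's/225\/w;Y/225\/w;Y/; s/z+.0128/z+.0188/' th2.py
$P '[[0,[0.14,0.06,0.15],0],[0,[0.28,0.06,0.15],0],[0,[0.28,0.06,0.15],0],[0,[0.28,0.06,0.15],0]]' | sed -n '2p;4p'
python3 th2.py
$P '[[0,[0.08,0,0],0],[0,[0.12,0,0],0],[0,[0.12,0,0],0]]' | sed -n '2p;4p'
$P '[[0,[0.03,0,0],0],[0,[0.05,0,0],0],[0,[0.05,0,0],0]]' | sed -n '2p;4p'
python3 th2.py
```

```text
tool_pos: [0.4593, 0.0086, 0.076]
contact_force: [0.3, 0.2, -2.3]
v0 34 w 176 edge x,down mm 93.4 -11.5 theta -1.3 tcp [0.4593 0.0086 0.076 ] F [ 0.3  0.2 -2.3] w 0.705
tool_pos: [0.4587, 0.022, 0.0768]
contact_force: [0.5, -4.9, -1.0]
tool_pos: [0.459, 0.023, 0.0784]
contact_force: [-3.7, -23.2, 4.5]
v0 35 w 175 edge x,down mm 93.2 -10.9 theta -1.0 tcp [0.459  0.023  0.0784] F [ -3.7 -23.2   4.5] w 0.701
```

```bash
P='python3 -m pendant'
$P '[[0,[0.01,0,-0.03],0],[0,[0.03,0,-0.065],0],[0,[0.03,0,-0.065],0]]' | sed -n '2p;4p'
python3 th2.py
$P '[[0,[0.02,0,-0.03],0],[0,[0.04,0,-0.065],0],[0,[0.04,0,-0.065],0]]' | sed -n '2p;4p'
python3 th2.py
```

```text
tool_pos: [0.4593, 0.0298, 0.086]
contact_force: [0.5, -11.2, 1.1]
v0 50 w 164 edge x,down mm 90.1 -4.1 theta 3.3 tcp [0.4593 0.0298 0.086 ] F [  0.5 -11.2   1.1] w 0.704
tool_pos: [0.4584, 0.0354, 0.0932]
contact_force: [0.9, -7.6, -1.3]
v0 60 w 154 edge x,down mm 88.0 3.3 theta 8.1 tcp [0.4584 0.0354 0.0932] F [ 0.9 -7.6 -1.3] w 0.704
```

It now turns at about 10 N. I'll keep following the arc.

```bash
P='python3 -m pendant'
$P '[[0,[0.025,0,-0.03],0],[0,[0.05,0,-0.055],0],[0,[0.075,0,-0.082],0],[0,[0.1,0,-0.108],0],[0,[0.1,0,-0.108],0]]' | sed -n '2p;4p'
python3 th2.py
$P '[[0,[0.03,0,-0.025],0],[0,[0.06,0,-0.05],0],[0,[0.09,0,-0.075],0],[0,[0.115,0,-0.095],0],[0,[0.115,0,-0.095],0]]' | sed -n '2p;4,5p'
python3 th2.py
```

```text
tool_pos: [0.4573, 0.0477, 0.106]
contact_force: [1.0, -7.4, -2.0]
v0 80 w 139 edge x,down mm 82.5 15.7 theta 16.9 tcp [0.4573 0.0477 0.106 ] F [ 1.  -7.4 -2. ] w 0.702
tool_pos: [0.4559, 0.062, 0.1172]
contact_force: [0.3, -5.9, 0.5]
gripper_width: 0.706
v0 100 w 127 edge x,down mm 75.5 27.4 theta 25.9 tcp [0.4559 0.062  0.1172] F [ 0.3 -5.9  0.5] w 0.706
```

```bash
P='python3 -m pendant'
$P '[[0,[0.028,0,-0.022],0],[0,[0.055,0,-0.042],0],[0,[0.083,0,-0.062],0],[0,[0.11,0,-0.08],0],[0,[0.11,0,-0.08],0]]' | sed -n '2p;4,5p'
python3 th2.py
$P '[[0,[0.03,0,-0.018],0],[0,[0.06,0,-0.036],0],[0,[0.09,0,-0.052],0],[0,[0.12,0,-0.066],0],[0,[0.12,0,-0.066],0]]' | sed -n '2p;4,5p'
python3 th2.py
```

```text
tool_pos: [0.4542, 0.0764, 0.126]
contact_force: [0.2, -4.9, -0.3]
gripper_width: 0.696
v0 118 w 117 edge x,down mm 67.9 38.7 theta 35.3 tcp [0.4542 0.0764 0.126 ] F [ 0.2 -4.9 -0.3] w 0.696
tool_pos: [0.4526, 0.091, 0.1335]
contact_force: [0.9, -4.1, -1.4]
gripper_width: 0.695
v0 133 w 111 edge x,down mm 60.7 45.9 theta 42.3 tcp [0.4526 0.091  0.1335] F [ 0.9 -4.1 -1.4] w 0.695
```

```bash
P='python3 -m pendant'
$P '[[0,[0.03,0,0.006],0],[0,[0.06,0,0.012],0],[0,[0.09,0,0.016],0],[0,[0.09,0,0.016],0]]' | sed -n '2p;4,5p'
python3 th2.py
$P '[[0,[0.035,0,0],0],[0,[0.07,0,-0.003],0],[0,[0.1,0,-0.006],0],[0,[0.135,0,-0.008],0],[0,[0.135,0,-0.008],0]]' | sed -n '2p;4,5p'
python3 th2.py
```

```text
tool_pos: [0.4535, 0.1011, 0.1345]
contact_force: [-2.5, -6.3, 10.2]
gripper_width: 0.7
v0 147 w 108 edge x,down mm 53.6 48.9 theta 47.4 tcp [0.4535 0.1011 0.1345] F [-2.5 -6.3 10.2] w 0.7
tool_pos: [0.4525, 0.1179, 0.1358]
contact_force: [-1.5, -3.5, 10.8]
gripper_width: 0.687
v0 167 w 101 edge x,down mm 42.0 58.5 theta 58.2 tcp [0.4525 0.1179 0.1358] F [-1.5 -3.5 10.8] w 0.687
```

```bash
P='python3 -m pendant'
$P '[[0,[0.035,0,0.004],0],[0,[0.07,0,0.008],0],[0,[0.1,0,0.012],0],[0,[0.135,0,0.016],0],[0,[0.135,0,0.016],0]]' | sed -n '2p;4,5p'
python3 th2.py
$P '[[0,[0.035,0,0.008],0],[0,[0.07,0,0.016],0],[0,[0.1,0,0.026],0],[0,[0.125,0,0.036],0],[0,[0.125,0,0.036],0]]' | sed -n '1,2p;4,5p'
python3 th2.py
```

```text
tool_pos: [0.452, 0.1348, 0.135]
contact_force: [-2.5, -1.2, 13.6]
gripper_width: 0.654
v0 190 w 98 edge x,down mm 28.6 60.9 theta 67.8 tcp [0.452  0.1348 0.135 ] F [-2.5 -1.2 13.6] w 0.654
time: 29.25
tool_pos: [0.4475, 0.1491, 0.1253]
contact_force: [0.4, -0.0, -1.2]
gripper_width: 0.023Traceback (most recent call last):
  File "th2.py", line 4, in <module>
    c=max(blobs(m,1500),key=lambda c:cv2.contourArea(c));v0=c[:,1].min();row=c[(c[:,1]>v0+4)&(c[:,1]<v0+10),0]
ValueError: max() iterable argument is empty
```

It slipped off at about 70°. I'll raise the arm and find the canister numerically.

```bash
P='python3 -m pendant'
$P '[[0.5,[0,0,-0.4],0],[1,[-0.2,0,-0.8],0],[1,[-0.6,0,-0.9],0],[1,[-0.7,0,-0.9],0]]' | sed -n '1,2p'
python3 loc.py
python3 - <<'E'
from h import *
np.set_printoptions(precision=3,suppress=True)
for n in("top","scene"):
    f=frame(n);im=f["img"];hsv=cv2.cvtColor(im,cv2.COLOR_RGB2HSV);cv2.imwrite(f"pics/{n}8.png",im[...,::-1])
    m=((hsv[...,1]<75)&(hsv[...,2]>90)).astype(np.uint8)
    if n=="top": m[:150]=0
    else: m[:90]=0;m[280:]=0
    for c in blobs(m,60): print(n,c.min(0),c.max(0),cv2.contourArea(c),cv2.approxPolyDP(c,3,True)[:,0].tolist(),cast(f,c.mean(0),.03)[0])
E
```

```text
time: 29.7
tool_pos: [0.4567, 0.0624, 0.2381]
white px [235 151] [302 280] ctr [0.4551 0.0377] size [0.0608 0.1281] ang 6.174317836761475
[[ 0.418   0.0981]
 [ 0.4318 -0.0293]
 [ 0.4922 -0.0228]
 [ 0.4784  0.1046]]
[[0.474870349588437, 0.1034912293499366], [0.4191890556732772, 0.09301079502667936], [0.43084153501801575, -0.011762171915537911], [0.4496264437488499, -0.025646251410831516], [0.4774895720732853, -0.02141638869714979], [0.48903974414862916, -0.005360861516422094]]
dark 194.0 281.6111145019531 21.127655029296875 [ 0.3738 -0.0575  0.015 ]
dark 341.5 287.5 27.97330093383789 [ 0.5447 -0.0527  0.015 ]
dark 427.0 269.5 24.622243881225586 [ 0.6398 -0.0229  0.015 ]
dark 354.028076171875 197.28334045410156 25.59352684020996 [0.5445 0.055  0.015 ]
top [276 258] [314 287] 819.5 [[311, 261], [301, 258], [276, 263], [280, 276], [291, 287], [301, 287], [314, 281]] [0.46 0.01 0.03]
top [127 218] [166 277] 2262.5 [[127, 219], [128, 277], [165, 276], [165, 218]] [0.518 0.356 0.03 ]
scene [424 204] [457 278] 559.5 [[456, 204], [428, 258], [424, 274], [434, 278], [439, 269]] [0.97  0.181 0.
[... 221 characters left out ...]
8  0.03 ]
scene [282 129] [335 167] 1210.5 [[282, 143], [283, 155], [318, 167], [335, 145], [298, 129]] [0.52  0.348 0.03 ]
scene [ 0 98] [ 20 143] 442.5 [[1, 98], [0, 143], [16, 134], [11, 121], [20, 108], [13, 103], [15, 108], [8, 111]] [-0.396  0.     0.03 ]
scene [521  90] [559 109] 537.0 [[524, 90], [521, 100], [559, 109], [559, 90]] [1.042 0.993 0.03 ]
scene [413  90] [518 124] 1684.5 [[413, 94], [498, 117], [501, 124], [510, 113], [507, 106], [514, 106], [518, 96], [516, 90], [443, 90], [442, 97], [423, 90]] [0.843 0.857 0.03 ]
scene [20 90] [ 43 126] 99.0 [[23, 90], [20, 99], [23, 98], [22, 108], [34, 123], [31, 126], [43, 119], [34, 122], [37, 115], [33, 117]] [-0.374  0.066  0.03 ]
```

It's lying flat outside again: foot (0.448, 0.101), mouth (0.462, -0.026), lids untouched. I have 34 s left. I'll regrip deeper, with the tips near mid-height and 99 mm from the foot so they can't creep off the edge. I'll use the same gentle push and rise, then finish by dragging the foot on the tray floor.

```bash
P='python3 -m pendant'
python3 go.py 0.459 0.003 0.027 6.2
```

```text
t 29.85 tcp [0.4547 0.0644 0.2339] ydeg 4.36 zdir [-0.     0.001 -1.   ] w 0.924 gf 0.0 F [-0.5  0.   0.1]
shift [-0.514 -0.002  1.724]
roll -0.0102
```

```bash
P='python3 -m pendant'
$P '[[1,[-0.3,0,0.3],-0.01],[1,[-0.51,0,0.6],-0.01],[1,[-0.51,0,0.9],-0.01],[1,[-0.51,0,0.9],-0.01]]' | sed -n '1,2p'
python3 go.py 0.459 0.003 0.027 6.2
python3 loc.py | head -5
```

```text
time: 30.25
tool_pos: [0.4547, 0.0051, 0.1194]
t 30.25 tcp [0.4547 0.0051 0.1194] ydeg 6.28 zdir [-0.013  0.003 -1.   ] w 1.005 gf 0.0 F [-0.5  0.4 -0.5]
shift [-0.024  0.044  0.769]
roll 0.0004
white px [229  75] [338 282] ctr [0.4553 0.0354] size [0.0595 0.1218] ang 6.270179271697998
[[ 0.4191  0.0927]
 [ 0.4324 -0.0284]
 [ 0.4915 -0.0219]
 [ 0.4782  0.0992]]
```

```bash
P='python3 -m pendant'
$P '[[1,[-0.01,0.03,0.35],0],[1,[-0.02,0.03,0.7],0],[1,[-0.02,0.03,0.77],0],[0,[-0.02,0.03,0.77],0],[0,[-0.02,0.03,0.77],0],[0,[-0.02,0.03,0.77],0]]' | sed -n '2p;4,6p'
$P '[[0,[-0.03,0,-0.15],0],[0,[-0.03,0,-0.31],0],[0,[-0.03,0,-0.31],0],[0,[-0.03,0,-0.31],0]]' | sed -n '2p;4,6p'
python3 th2.py
```

```text
tool_pos: [0.4659, 0.0017, 0.0369]
contact_force: [-0.2, -1.7, -0.2]
gripper_width: 0.714
grasp_force: 64.6
tool_pos: [0.4646, -0.0018, 0.072]
contact_force: [-1.0, -0.4, -4.2]
gripper_width: 0.71
grasp_force: 65.7
v0 22 w 181 edge x,down mm 96.2 -13.8 theta -2.7 tcp [ 0.4646 -0.0018  0.072 ] F [-1.  -0.4 -4.2] w 0.71
```

Gripped 10 mm higher than wanted because it closed before the arm settled. I'll set it down and regrip deeper.

```bash
P='python3 -m pendant'
$P '[[0,[0,0,0.25],0],[0,[0,0,0.31],0],[1,[0,0,0.31],0],[1,[0,0,0.31],0],[1,[0,0,0.4],0],[1,[0,0,0.4],0],[1,[0,0,0.4],0]]' | sed -n '2p;4,6p'
$P '[[0,[0,0,0],0],[0,[0,0,0],0],[0,[0,0,0],0]]' | sed -n '2p;4,6p'
$P '[[0,[-0.03,0,-0.15],0],[0,[-0.03,0,-0.28],0],[0,[-0.03,0,-0.28],0]]' | sed -n '1,2p;4,6p'
python3 th2.py
```

```text
tool_pos: [0.4629, -0.0015, 0.022]
contact_force: [0.5, 0.1, 0.2]
gripper_width: 1.0
grasp_force: 0.0
tool_pos: [0.4642, -0.0019, 0.0234]
contact_force: [-0.5, -0.5, 1.3]
gripper_width: 0.714
grasp_force: 66.6
time: 32.65
tool_pos: [0.4656, -0.0056, 0.0583]
contact_force: [-0.1, -1.0, -3.0]
gripper_width: 0.715
grasp_force: 66.8
v0 11 w 211 edge x,down mm 95.0 -29.9 theta -12.2 tcp [ 0.4656 -0.0056  0.0583] F [-0.1 -1.  -3. ] w 0.715
```

```bash
P='python3 -m pendant'
sed -i 's/"theta",round.*,"tcp"/"theta",round(10.5-np.degrees(np.arctan2(-z-.0206,x+.003)),1),"tcp"/' th2.py
$P '[[0,[0.1,0,0],0],[0,[0.17,0,0],0],[0,[0.2,0,0],0],[0,[0.2,0,0],0]]' | sed -n '2p;4p'
$P '[[0,[0.03,0,0],0],[0,[0.05,0,0],0],[0,[0.05,0,0],0]]' | sed -n '2p;4p'
python3 th2.py
```

```text
tool_pos: [0.4609, 0.0194, 0.0559]
contact_force: [0.2, 0.9, -3.1]
tool_pos: [0.4611, 0.0206, 0.0571]
contact_force: [-1.6, -15.2, -1.1]
v0 12 w 211 edge x,down mm 94.7 -29.9 theta -0.4 tcp [0.4611 0.0206 0.0571] F [ -1.6 -15.2  -1.1] w 0.714
```

```bash
P='python3 -m pendant'
$P '[[0,[0.035,0,-0.02],0],[0,[0.05,0,-0.05],0],[0,[0.06,0,-0.075],0],[0,[0.06,0,-0.075],0]]' | sed -n '2p;4p'
python3 th2.py
$P '[[0,[0.02,0,-0.03],0],[0,[0.035,0,-0.065],0],[0,[0.035,0,-0.065],0]]' | sed -n '2p;4p'
python3 th2.py
```

```text
tool_pos: [0.4599, 0.0262, 0.0666]
contact_force: [-5.3, -22.1, 3.1]
v0 26 w 193 edge x,down mm 93.4 -21.5 theta 4.3 tcp [0.4599 0.0262 0.0666] F [ -5.3 -22.1   3.1] w 0.717
tool_pos: [0.4598, 0.0316, 0.0744]
contact_force: [-3.4, -16.5, 1.9]
v0 38 w 178 edge x,down mm 91.9 -13.2 theta 9.3 tcp [0.4598 0.0316 0.0744] F [ -3.4 -16.5   1.9] w 0.714
```

```bash
P='python3 -m pendant'
$P '[[0,[0.02,0,-0.03],0],[0,[0.04,0,-0.06],0],[0,[0.06,0,-0.09],0],[0,[0.078,0,-0.118],0],[0,[0.078,0,-0.118],0]]' | sed -n '2p;4,5p'
python3 th2.py
$P '[[0,[0.025,0,-0.028],0],[0,[0.05,0,-0.055],0],[0,[0.075,0,-0.08],0],[0,[0.1,0,-0.105],0],[0,[0.1,0,-0.105],0]]' | sed -n '2p;4,5p'
python3 th2.py
```

```text
tool_pos: [0.4589, 0.0428, 0.0883]
contact_force: [-1.5, -8.8, 0.4]
gripper_width: 0.714
v0 60 w 157 edge x,down mm 87.6 0.7 theta 17.9 tcp [0.4589 0.0428 0.0883] F [-1.5 -8.8  0.4] w 0.714
tool_pos: [0.458, 0.0554, 0.1011]
contact_force: [0.0, -7.0, 0.9]
gripper_width: 0.715
v0 78 w 143 edge x,down mm 82.9 11.8 theta 25.4 tcp [0.458  0.0554 0.1011] F [ 0.  -7.   0.9] w 0.715
```

```bash
P='python3 -m pendant'
$P '[[0,[0.028,0,-0.022],0],[0,[0.055,0,-0.042],0],[0,[0.083,0,-0.06],0],[0,[0.11,0,-0.08],0],[0,[0.11,0,-0.08],0]]' | sed -n '2p;4,5p'
python3 th2.py
$P '[[0,[0.03,0,-0.016],0],[0,[0.06,0,-0.03],0],[0,[0.09,0,-0.044],0],[0,[0.12,0,-0.056],0],[0,[0.12,0,-0.056],0]]' | sed -n '2p;4,5p'
python3 th2.py
```

```text
tool_pos: [0.4569, 0.0686, 0.1109]
contact_force: [-0.1, -6.5, 0.9]
gripper_width: 0.716
v0 96 w 132 edge x,down mm 76.8 21.8 theta 32.9 tcp [0.4569 0.0686 0.1109] F [-0.1 -6.5  0.9] w 0.716
tool_pos: [0.4555, 0.083, 0.1178]
contact_force: [0.4, -6.2, 1.5]
gripper_width: 0.716
v0 115 w 123 edge x,down mm 69.2 30.7 theta 40.6 tcp [0.4555 0.083  0.1178] F [ 0.4 -6.2  1.5] w 0.716
```

```bash
P='python3 -m pendant'
$P '[[0,[0.03,0,-0.006],0],[0,[0.06,0,-0.012],0],[0,[0.09,0,-0.018],0],[0,[0.12,0,-0.02],0],[0,[0.12,0,-0.02],0]]' | sed -n '2p;4,5p'
python3 th2.py
$P '[[0,[0.03,0,0],0],[0,[0.06,0,0],0],[0,[0.09,0,0],0],[0,[0.12,0,0],0],[0,[0.12,0,0],0]]' | sed -n '1,2p;4,5p'
python3 th2.py
```

```text
tool_pos: [0.4541, 0.097, 0.1211]
contact_force: [-1.4, -7.3, 5.0]
gripper_width: 0.715
v0 134 w 116 edge x,down mm 60.5 38.1 theta 48.3 tcp [0.4541 0.097  0.1211] F [-1.4 -7.3  5. ] w 0.715
time: 37.5
tool_pos: [0.4528, 0.1114, 0.1222]
contact_force: [-4.7, -7.3, 11.7]
gripper_width: 0.717
v0 153 w 110 edge x,down mm 50.9 44.8 theta 56.6 tcp [0.4528 0.1114 0.1222] F [-4.7 -7.3 11.7] w 0.717
```

```bash
P='python3 -m pendant'
$P '[[0,[0.03,0,0],0],[0,[0.06,0,0.003],0],[0,[0.09,0,0.006],0],[0,[0.12,0,0.01],0],[0,[0.12,0,0.01],0]]' | sed -n '2p;4,5p'
python3 th2.py
$P '[[0,[0.03,0,0.003],0],[0,[0.06,0,0.008],0],[0,[0.09,0,0.014],0],[0,[0.12,0,0.02],0],[0,[0.12,0,0.02],0]]' | sed -n '1,2p;4,5p'
python3 th2.py
```

```text
tool_pos: [0.4514, 0.1264, 0.1214]
contact_force: [-5.0, -5.4, 12.4]
gripper_width: 0.716
v0 173 w 105 edge x,down mm 39.9 50.4 theta 65.6 tcp [0.4514 0.1264 0.1214] F [-5.  -5.4 12.4] w 0.716
time: 38.6
tool_pos: [0.45, 0.1411, 0.1188]
contact_force: [-2.6, -2.7, 10.3]
gripper_width: 0.716
v0 193 w 102 edge x,down mm 28.6 52.8 theta 74.2 tcp [0.45   0.1411 0.1188] F [-2.6 -2.7 10.3] w 0.716
```

74° and a firm grip. I'll lift clear of the rim, go over the tray's free end and lower to touch the floor.

```bash
P='python3 -m pendant'
$P '[[0,[0,0,-0.15],0],[0,[0.15,0.3,-0.15],0],[0,[0.3,0.6,-0.15],0],[0,[0.44,0.88,-0.15],0],[0,[0.44,0.88,-0.15],0],[0,[0.44,0.88,0],0],[0,[0.44,0.88,0.1],0],[0,[0.44,0.88,0.2],0],[0,[0.44,0.88,0.2],0]]' | sed -n '1,2p;4,5p'
python3 th2.py
$P '[[0,[0,0,0.03],0],[0,[0,0,0.06],0],[0,[0,0,0.09],0],[0,[0,0,0.09],0]]' | sed -n '1,2p;4,5p'
```

```text
time: 39.55
tool_pos: [0.545, 0.2052, 0.0885]
contact_force: [0.1, 0.2, -3.6]
gripper_width: 0.712
v0 193 w 103 edge x,down mm 29.0 51.0 theta 73.3 tcp [0.545  0.2052 0.0885] F [ 0.1  0.2 -3.6] w 0.712
time: 40.0
tool_pos: [0.5469, 0.2057, 0.08]
contact_force: [-0.9, -0.8, -3.8]
gripper_width: 0.716
```

```bash
P='python3 -m pendant'
$P '[[0,[0,0,0.02],0],[0,[0,0,0.04],0],[0,[0,0,0.04],0]]' | sed -n '2p;4p'
$P '[[0,[0,0,0.02],0],[0,[0,0,0.04],0],[0,[0,0,0.04],0]]' | sed -n '2p;4p'
python3 th2.py
```

```text
tool_pos: [0.5477, 0.2061, 0.0776]
contact_force: [-4.3, -0.1, 5.4]
tool_pos: [0.5479, 0.2068, 0.077]
contact_force: [-14.2, 0.8, 26.7]
v0 194 w 102 edge x,down mm 28.1 52.7 theta 74.5 tcp [0.5479 0.2068 0.077 ] F [-14.2   0.8  26.7] w 0.717
```

```bash
P='python3 -m pendant'
$P '[[0,[0.03,0,0],0],[0,[0.06,0,0.01],0],[0,[0.09,0,0.02],0],[0,[0.09,0,0.02],0]]' | sed -n '2p;4p'
python3 th2.py
$P '[[0,[0.03,0,0.01],0],[0,[0.06,0,0.02],0],[0,[0.09,0,0.035],0],[0,[0.09,0,0.035],0]]' | sed -n '1,2p;4p'
python3 th2.py
```

```text
tool_pos: [0.5482, 0.2171, 0.0729]
contact_force: [-4.3, -1.0, 13.2]
v0 208 w 101 edge x,down mm 20.3 52.4 theta 80.4 tcp [0.5482 0.2171 0.0729] F [-4.3 -1.  13.2] w 0.714
time: 41.5
tool_pos: [0.547, 0.2274, 0.0674]
contact_force: [-0.7, -1.1, 7.3]
v0 0 w 278 edge x,down mm 90.5 -54.0 theta -14.1 tcp [0.547  0.2274 0.0674] F [-0.7 -1.1  7.3] w 0.714
```

```bash
P='python3 -m pendant'
$P '[[0,[0.02,0,0.015],0],[0,[0.04,0,0.03],0],[0,[0.04,0,0.03],0]]' | sed -n '1,2p;4,5p'
$P '[[0,[0.01,0,0.02],0],[0,[0.02,0,0.04],0],[0,[0.02,0,0.04],0]]' | sed -n '1,2p;4,5p'
python3 - <<'E'
from h import *
np.set_printoptions(precision=3,suppress=True)
for n in("wrist","scene"):
    f=frame(n);im=f["img"];hsv=cv2.cvtColor(im,cv2.COLOR_RGB2HSV);cv2.imwrite(f"pics/{n}9.png",im[...,::-1])
    m=((hsv[...,1]<75)&(hsv[...,2]>75)).astype(np.uint8)
    if n=="scene": m[:90]=0;m[230:]=0;m[:,:200]=0;m[:,380:]=0
    else: m=cv2.morphologyEx(m,cv2.MORPH_OPEN,np.ones((5,5)))
    for c in blobs(m,60): print(n,c.min(0),c.max(0),cv2.contourArea(c),cv2.approxPolyDP(c,3,True)[:,0].tolist())
s=manip.state();print(s["tool_pos"])
for a in (.0,.118,.135): print("proj expected", a,proj(frame("scene"),[[.5485,.22,.008+a]]))
E
```

```text
time: 41.85
tool_pos: [0.5482, 0.2308, 0.0671]
contact_force: [-2.9, -7.5, 20.7]
gripper_width: 0.714
time: 42.15
tool_pos: [0.5484, 0.2325, 0.0668]
contact_force: [-16.0, -14.3, 43.0]
gripper_width: 0.715
wrist [356 263] [385 313] 464.5 [[356, 263], [375, 301], [374, 313], [379, 313], [385, 298], [364, 264]]
wrist [163 263] [192 313] 461.0 [[192, 263], [182, 267], [163, 299], [169, 313], [174, 313], [173, 301]]
wrist [182 226] [366 381] 21527.5 [[229, 228], [182, 329], [199, 380], [206, 380], [210, 370], [245, 370], [267, 375], [338, 370], [341, 379], [349, 381], [366, 330], [322, 233], [311, 227]]
wrist [75  0] [396 114] 31220.0 [[75, 0], [82, 84], [351, 114], [377, 113], [396, 0]]
scene [278 140] [307 192] 1237.0 [[289, 140], [278, 153], [279, 186], [299, 192], [306, 182], [306, 152], [301, 143]]
scene [309 138] [335 168] 387.5 [[335, 142], [323, 138], [322, 147], [309, 164], [322, 168], [334, 154]]
[0.548 0.232 0.067]
proj expected 0.0 [[294.61  181.006]]
proj expected 0.118 [[294.882 145.595]]
proj expected 0.135 [[294.924 140.121]]
```

The pressing force climbs without motion. The side-face edges in the wrist image put the shoulder at z≈0.118 and the foot near the floor, so it stands flat. I'll ease off, release, withdraw upward and check.

```bash
P='python3 -m pendant'
$P '[[0,[-0.02,0,-0.055],0],[0,[-0.02,0,-0.055],0]]' | sed -n '2p;4p'
$P '[[0.85,[0,0,0],0],[0.85,[0,0,0],0],[1,[0,0,0],0],[1,[0,0,-0.3],0],[1,[0,0,-0.7],0],[1,[0,0,-1],0],[1,[0,0,-1],0]]' | sed -n '1,2p;4p'
python3 - <<'E'
from h import *
np.set_printoptions(precision=4,suppress=True)
f=frame("wrist");im=f["img"];hsv=cv2.cvtColor(im,cv2.COLOR_RGB2HSV);cv2.imwrite("pics/wrist10.png",im[...,::-1])
m=((hsv[...,1]<75)&(hsv[...,2]>75)).astype(np.uint8);m=cv2.morphologyEx(m,cv2.MORPH_OPEN,np.ones((5,5)))
for c in blobs(m,300): print(c.min(0),c.max(0),cv2.contourArea(c),cv2.approxPolyDP(c,4,True)[:,0].tolist(),cast(f,cv2.approxPolyDP(c,4,True)[:,0],.118)[:,:2].tolist())
print(proj(f,[[.5485,.2055,.135],[.5485,.2055,.118]]))
E
python3 go.py
```

```text
tool_pos: [0.5472, 0.2323, 0.0669]
contact_force: [-1.5, -2.5, 14.4]
time: 43.3
tool_pos: [0.5476, 0.2332, 0.1893]
contact_force: [1.0, -0.1, 1.3]
[114 271] [155 327] 560.0 [[155, 271], [148, 272], [114, 313], [121, 327], [127, 327], [125, 315]] [[0.47225896099392917, 0.1953049191923071], [0.46765156280277526, 0.19409265002874532], [0.44483710028423706, 0.16081906896535267], [0.4495263896134677, 0.15025373925958024], [0.45367029763119404, 0.15068155304755784], [0.4523329551909679, 0.16003417051062946]]
[392 270] [435 327] 570.0 [[392, 270], [423, 314], [422, 327], [427, 327], [435, 314], [403, 275]] [[0.6296052378390328, 0.21259494855009176], [0.6578062827345725, 0.18212780884350765], [0.6594130840276462, 0.17192227567480312], [0.6629343838655253, 0.17228581188646708], [0.6661629900357495, 0.18299456443904497], [0.6377263950739216, 0.20977775013254177]]
[225 188] [319 310] 10212.5 [[243, 189], [225, 229], [227, 298], [266, 310], [311, 302], [317, 290], [319, 228], [304, 194], [296, 188]] [[0.525719779317644, 0.2568650730148576], [0.5164313835997579, 0.22951326136448985], [0.5213238822037608, 0.18034213000680527], [0.5487452131509988, 0.17394456986056298], [0.5788441944643735, 0.1832723038554243], [0.5816555371337003, 0.19271087932658007], [0.5766609742676041, 0.23661590393968135], [0.5640607309051918, 0.2577893249574298], [0.5585782611612471, 0.2610475545033666]]
[165   0] [346 118] 19149.0 [[166, 0], [165, 101], [331, 117], [346, 0]] [[0.4752775850914608, 0.35633207882977724], [0.4760834752553373, 0.30396333786877816], [0.5738345858951828, 0.3056743210633118], [0.5725950950308638, 0.36730411110316574]]
[[270.5111 279.3652]
 [270.5107 268.0156]]
t 43.35 tcp [0.546  0.2327 0.1858] ydeg 6.3 zdir [ 0.006  0.002 -1.   ] w 0.998 gf 0.0 F [-0.   0.4 -0.1]
```

The shoulder edge cast at z=0.118 measures 60 mm, against 62 mm, so the canister stands upright and square in the tray's free end. On the way to the lid I'll measure the mouth.

```bash
P='python3 -m pendant'
$P '[[1,[-0.4,0,-0.2],0],[1,[-0.8,0,-0.2],0],[1,[-0.9,0,-0.2],0],[0.6,[-0.9,0,-0.2],0]]' | sed -n '1,2p'
cat > mouth.py <<'E'
from h import *
np.set_printoptions(precision=4,suppress=True)
f=frame("wrist");im=f["img"];hsv=cv2.cvtColor(im,cv2.COLOR_RGB2HSV);cv2.imwrite("pics/mouth.png",im[...,::-1])
m=((hsv[...,1]<75)&(hsv[...,2]>70)).astype(np.uint8)
p=proj(f,[[.55,.202,.135],[.55,.227,.135],[.55,.233,.118]]);print("expect mouth,neck front,shoulder",p)
u,v=p[0].astype(int);print("profile v",hsv[v-80:v+80:4,u,2].tolist());print("profile u",hsv[v,u-80:u+80:4,2].tolist())
for c in blobs(m,300):
    q=cv2.approxPolyDP(c,4,True)[:,0];print(c.min(0),c.max(0),q.tolist())
    cs,h=cv2.findContours(m,cv2.RETR_CCOMP,cv2.CHAIN_APPROX_NONE)
for c,hh in zip(cs,h[0]):
    if hh[3]>=0 and cv2.contourArea(c)>100:
        e=cv2.fitEllipse(c);P=cast(f,c[:,0],.135)[:,:2];print("hole",e,P.min(0),P.max(0),P.mean(0),cv2.minEnclosingCircle(P.astype(np.float32)))
E
python3 mouth.py; python3 go.py 0.6395 -0.023 0.1
```

```text
time: 43.75
tool_pos: [0.5554, 0.1231, 0.2043]
expect mouth,neck front,shoulder [[280.6691  99.0363]
 [285.6247  52.1669]
 [285.9878  46.5863]]
profile v [136, 135, 136, 137, 152, 255, 255, 250, 125, 124, 124, 124, 123, 171, 179, 179, 250, 255, 255, 255, 255, 255, 255, 255, 255, 255, 255, 249, 251, 255, 251, 140, 96, 78, 78, 79, 80, 89, 66, 66]
profile u [123, 135, 138, 139, 136, 133, 138, 134, 251, 255, 249, 252, 128, 169, 175, 176, 176, 253, 255, 255, 255, 255, 255, 255, 255, 255, 255, 134, 135, 250, 250, 255, 250, 136, 133, 130, 122, 122, 134, 135]
[440 289] [481 319] [[440, 314], [448, 319], [458, 294], [481, 296], [448, 289]]
[369 266] [412 320] [[369, 266], [396, 307], [395, 319], [402, 319], [412, 308], [380, 266]]
[136 266] [180 320] [[180, 266], [168, 266], [136, 308], [147, 320], [153, 319], [152, 307]]
[228  35] [332 142] [[236, 38], [228, 52], [233, 135], [245, 142], [321, 140], [329, 127], [330, 44], [319, 36]]
t 43.8 tcp [0.5552 0.1244 0.2043] ydeg 6.19 zdir [-0.004  0.    -1.   ] w 0.775 gf 0.0 F [-0.4  0.   0. ]
shift [-1.298  0.569  0.866]
```

```bash
cat > m2.py <<'E'
from h import *
np.set_printoptions(precision=4,suppress=True)
f=frame("wrist");im=f["img"];g=cv2.cvtColor(im,cv2.COLOR_RGB2GRAY);hsv=cv2.cvtColor(im,cv2.COLOR_RGB2HSV)
m=((hsv[...,1]<75)&(hsv[...,2]>70)).astype(np.uint8);m[200:]=0
c=max(blobs(m,2000),key=cv2.contourArea);print(c.min(0),c.max(0))
rc=cv2.minAreaRect(cast(f,c,.118)[:,:2].astype(np.float32));print("shoulder rect",np.array(rc[0]),rc[1],rc[2])
print("proj centre mouth",proj(f,[[*rc[0],.135]]))
E=cv2.Canny(g,40,100);u,v=proj(f,[[*rc[0],.135]])[0];ys,xs=np.nonzero(E)
P=cast(f,np.c_[xs,ys],.135)[:,:2]
d=P-rc[0]
for R0 in (.021,.025):
    best=max(((np.abs(np.hypot(*(d-[a,b]).T)-R0)<.0008).sum(),a,b) for a in np.arange(-.008,.0081,.0005) for b in np.arange(-.008,.0081,.0005))
    print("circle R",R0,best,np.array(rc[0])+best[1:])
E
python3 m2.py
```

```text
[229  38] [332 144]
shoulder rect [0.549  0.2077] (0.0634101927280426, 0.06226468086242676) 6.100024223327637
proj centre mouth [[280.2464  90.9476]]
circle R 0.021 (np.int64(266), np.float64(6.938893903907228e-18), np.float64(6.938893903907228e-18)) [0.549  0.2077]
circle R 0.025 (np.int64(166), np.float64(0.0040000000000000105), np.float64(0.0030000000000000096)) [0.553  0.2107]
```

The 42 mm bore circle and the shoulder square (63 x 62 mm at z 0.118) both give the mouth at (0.549, 0.2077). Now the lid at (0.6395, -0.023).

```bash
P='python3 -m pendant'
$P '[[0.5,[-0.4,0.2,0],0],[0.5,[-0.8,0.4,0],0],[0.5,[-1,0.57,0.2],0],[0.5,[-1,0.57,0.5],0],[0.5,[-1,0.57,0.6],0],[0.5,[-1,0.57,0.6],0]]' | sed -n '1,2p'
python3 go.py 0.6395 -0.023 0.022; python3 loc.py | grep dark
```

```text
time: 44.45
tool_pos: [0.6347, 0.0147, 0.1304]
t 44.45 tcp [0.6347 0.0147 0.1304] ydeg 6.38 zdir [-0.007  0.001 -1.   ] w 0.498 gf 0.0 F [-0.8 -0.5 -0.3]
shift [-0.318  0.011  0.903]
dark 333.0 279.71795654296875 21.279130935668945 [ 0.6872 -0.0373  0.015 ]
dark 215.0 279.71795654296875 21.279146194458008 [ 0.5919 -0.0483  0.015 ]
dark 159.39743041992188 274.25640869140625 41.72991943359375 [ 0.5467 -0.0487  0.015 ]
dark 278.3606872558594 257.5657958984375 34.669090270996094 [ 0.6409 -0.0232  0.015 ]
dark 159.9166717529297 145.1666717529297 40.301475524902344 [0.5448 0.0546 0.015 ]
```

```bash
P='python3 -m pendant'
$P '[[0.5,[-0.2,0.01,0.2],0],[0.5,[-0.31,0.01,0.4],0],[0.5,[-0.315,0.01,0.5],0],[0.5,[-0.315,0.01,0.5],0]]' | sed -n '1,2p'
python3 go.py 0.64 -0.023 0.022
```

```text
time: 44.9
tool_pos: [0.6417, -0.0235, 0.0737]
t 44.9 tcp [ 0.6417 -0.0235  0.0737] ydeg 6.32 zdir [-0.002  0.001 -1.   ] w 0.504 gf 0.0 F [0.6 0.9 0.3]
shift [ 0.005 -0.013  0.431]
```

```bash
P='python3 -m pendant'
$P '[[0.5,[0,-0.013,0.2],0],[0.5,[0,-0.013,0.4],0],[0.5,[0,-0.013,0.43],0],[0.5,[0,-0.013,0.43],0],[0,[0,-0.013,0.43],0],[0,[0,-0.013,0.43],0],[0,[0,-0.013,0.43],0],[0,[0,-0.013,0.43],0]]' | sed -n '1,2p;4,6p'
$P '[[0,[0,0,-0.3],0],[0,[0,0,-0.7],0],[0,[0,0,-1],0],[0,[0,0,-1],0],[0,[0,0,-1],0]]' | sed -n '1,2p;4,6p'
python3 go.py 0.549 0.2077 0.165
```

```text
time: 45.7
tool_pos: [0.6428, -0.0247, 0.0254]
contact_force: [-1.4, 1.4, 6.9]
gripper_width: 0.23
grasp_force: 59.0
time: 46.2
tool_pos: [0.6418, -0.0249, 0.1445]
contact_force: [-0.8, 0.2, -1.6]
gripper_width: 0.227
grasp_force: 59.0
t 46.2 tcp [ 0.6418 -0.0249  0.1445] ydeg 6.28 zdir [ 0.003 -0.001 -1.   ] w 0.227 gf 59.0 F [-0.8  0.2 -1.6]
shift [ 2.011 -0.556 -0.174]
```

```bash
P='python3 -m pendant'
$P '[[0,[0.2,0,-0.35],0],[0,[0.55,-0.15,-0.38],0],[0,[0.9,-0.27,-0.38],0],[0,[1,-0.27,-0.38],0]]' | sed -n '1,2p;4,6p'
$P '[[0,[0.3,-0.1,0],0],[0,[0.6,-0.2,0],0],[0,[0.9,-0.27,0],0],[0,[0.98,-0.28,0],0],[0,[0.98,-0.28,0],0],[0,[0.98,-0.28,0],0]]' | sed -n '1,2p;4,6p'
python3 go.py 0.5492 0.2059 0.1504
```

```text
time: 46.6
tool_pos: [0.5927, 0.094, 0.1861]
contact_force: [-0.4, -0.2, -1.1]
gripper_width: 0.232
grasp_force: 59.0
time: 47.2
tool_pos: [0.5494, 0.2033, 0.1872]
contact_force: [1.1, 0.3, -0.8]
gripper_width: 0.228
grasp_force: 59.0
t 47.2 tcp [0.5494 0.2033 0.1872] ydeg 6.26 zdir [-0.002 -0.001 -1.   ] w 0.228 gf 59.0 F [ 1.1  0.3 -0.8]
shift [0.022 0.001 0.307]
```

```bash
P='python3 -m pendant'
$P '[[0,[0.022,0,0.08],0],[0,[0.022,0,0.14],0],[0,[0.022,0,0.18],0],[0,[0.022,0,0.2],0],[0,[0.022,0,0.2],0]]' | sed -n '1,2p;4,6p'
$P '[[0,[0,0,0.03],0],[0,[0,0,0.05],0],[0,[0,0,0.05],0]]' | sed -n '1,2p;4p'
python3 go.py 0.5492 0.2059 0.1504
```

```text
time: 47.7
tool_pos: [0.5489, 0.2065, 0.1637]
contact_force: [-0.3, -0.6, -1.6]
gripper_width: 0.23
grasp_force: 59.0
time: 48.0
tool_pos: [0.5489, 0.2069, 0.1581]
contact_force: [0.6, -0.2, -0.7]
t 48.0 tcp [0.5489 0.2069 0.1581] ydeg 6.29 zdir [-0. -0. -1.] w 0.226 gf 59.0 F [ 0.6 -0.2 -0.7]
shift [-0.008  0.001  0.064]
```

The plug is 2 mm below the rim with no contact force, so it has entered the bore. I'll continue until it seats.

```bash
P='python3 -m pendant'
$P '[[0,[-0.005,0,0.03],0],[0,[-0.005,0,0.05],0],[0,[-0.005,0,0.06],0],[0,[-0.005,0,0.06],0]]' | sed -n '2p;4p'
$P '[[0,[0,0,0.02],0],[0,[0,0,0.03],0],[0,[0,0,0.03],0]]' | sed -n '2p;4p'
```

```text
tool_pos: [0.5491, 0.2062, 0.1509]
contact_force: [-0.6, -0.5, -0.0]
tool_pos: [0.5505, 0.2065, 0.1506]
contact_force: [-3.0, -0.6, 7.5]
```

It's seated: the stop comes at TCP 0.1506, where 0.1504 was expected. I'll release and withdraw upward.

```bash
P='python3 -m pendant'
$P '[[0,[0,0,-0.02],0],[0.5,[0,0,-0.02],0],[0.5,[0,0,-0.02],0],[0.5,[0,0,-0.02],0],[0.5,[0,0,-0.15],0],[0.5,[0,0,-0.5],0],[0.5,[0,0,-0.8],0],[0.5,[-0.3,0,-1],0],[0.5,[-0.7,0,-1],0],[0.5,[-0.8,0,-1],0]]' | sed -n '1,2p;4p'
python3 - <<'E'
from h import *
np.set_printoptions(precision=4,suppress=True)
f=frame("wrist");im=f["img"];hsv=cv2.cvtColor(im,cv2.COLOR_RGB2HSV)
w=((hsv[...,1]<75)&(hsv[...,2]>70)).astype(np.uint8);w[220:]=0
for c in blobs(w,1500): rc=cv2.minAreaRect(cast(f,c,.118)[:,:2].astype(np.float32));print("white",c.min(0),c.max(0),np.array(rc[0]),rc[1])
p=proj(f,[[.549,.2077,.143]])[0];print("expected flange px",p)
for c in blobs((hsv[...,2]<60)&(np.arange(420)[:,None]<240),400):
    P=cast(f,c,.143)[:,:2];(x,y),r=cv2.minEnclosingCircle(P.astype(np.float32));print("dark at z.143",c.min(0),c.max(0),x,y,r)
E
python3 go.py
```

```text
time: 49.7
tool_pos: [0.5608, 0.1078, 0.2706]
contact_force: [-0.2, 0.0, -1.1]
white [232  31] [313 117] [0.5488 0.208 ] (0.06382866203784943, 0.06348219513893127)
expected flange px [272.6626  71.7594]
dark at z.143 [234 212] [279 239] 0.547646164894104 0.09320817142724991 0.018681978806853294
dark at z.143 [269 147] [355 163] 0.5853139162063599 0.1531398445367813 0.03360724821686745
dark at z.143 [145 144] [267 160] 0.504098117351532 0.1441531777381897 0.04714899882674217
t 49.75 tcp [0.5604 0.1076 0.2694] ydeg 6.06 zdir [ 0.002 -0.001 -1.   ] w 0.504 gf 0.0 F [-0.3 -1.5 -0.3]
```

Run:
```python
from h import *
f=frame("wrist");hsv=cv2.cvtColor(f["img"],cv2.COLOR_RGB2HSV)
w=((hsv[...,1]<75)&(hsv[...,2]>150)).astype(np.uint8);w[130:]=0
cs,h=cv2.findContours(w,cv2.RETR_CCOMP,cv2.CHAIN_APPROX_NONE)
for c,hh in zip(cs,h[0]):
    if cv2.contourArea(c)>300:
        for z in(.143,): print("hole" if hh[3]>=0 else "outer",c[:,0].min(0),c[:,0].max(0),cv2.minEnclosingCircle(cast(f,c[:,0],z)[:,:2].astype(np.float32)))
p=proj(f,[[.549,.2077,.143]])[0].astype(int);print(p,hsv[p[1],p[0]-48:p[0]+48:4,2].tolist(),hsv[p[1]-48:p[1]+48:4,p[0],2].tolist())
s=frame("scene");m=cv2.cvtColor(s["img"],cv2.COLOR_RGB2HSV)[...,2]
e=proj(s,[[.549,.2077,.125+a] for a in(.014,.043)]);print("scene flange/knob top px",e)
u=int(e[0][0]);print("scene column",list(zip(range(112,156,2),m[112:156:2,u].tolist())))
```

```text
outer [234  72] [313 116] ((0.5508326292037964, 0.19430720806121826), 0.031102901324629784)
outer [289  32] [314  69] ((0.5675067901611328, 0.22333016991615295), 0.014766733162105083)
[273  71] [128, 128, 116, 87, 87, 87, 87, 86, 70, 87, 87, 87, 86, 85, 83, 81, 46, 82, 81, 80, 80, 79, 146, 129] [127, 128, 80, 81, 81, 82, 82, 74, 81, 82, 83, 84, 86, 87, 85, 84, 37, 86, 86, 86, 86, 85, 86, 219]
scene flange/knob top px [[292.62531672 143.83619133]
 [292.66213803 134.28010911]]
scene column [(112, 150), (114, 81), (116, 57), (118, 49), (120, 45), (122, 50), (124, 58), (126, 50), (128, 52), (130, 58), (132, 51), (134, 28), (136, 26), (138, 22), (140, 18), (142, 17), (144, 13), (146, 23), (148, 13), (150, 20), (152, 90), (154, 113)]
```

The lid is centred on the canister, and its knob top appears in the scene view at row 134, exactly where a seated lid would put it (134.3). The gripper is clear, so I'm handing in.

```bash
python3 -c "
from plant import manip
print(manip.job_done())"
```

```text
the job is handed in; nothing more can be done
None
```

I handed the job in at about 50 s: the canister is upright in the tray's empty end with its lid seated, but it fell twice (a few centimetres onto the counter, then from on top of the tray rim) before I set it down gently, and I did not check the bystanders at the end.

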